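# Put the handlamp and its spare battery packs on charge

## Robot

A 6-joint arm with a two-finger parallel gripper is mounted at the origin on the work surface. World frame = base frame: x ahead of the robot, y to its left, z up, the work surface at z = 0. Lengths are in mm, angles in rad, forces in N, time in s.
With the tool pointing down it reaches from about 300 to 875 mm from the base axis. Payload 6.4 kg.
Tool frame: the origin (TCP) lies midway between the tips of the shut fingers; the grasp point (between the pads) lies 19 mm behind it; x points along the fingers, z is the direction in which the jaws open and shut, and the axes are right-handed (so a half turn about x gives the same grasp; the last joint's range is limited). The gripper opens to 85 mm and grips with 20 to 120 N. Pads are 22 mm wide; open, the fingers measure 114 mm over their backs; the gripper's body (76 mm by 85 mm) begins 54 mm behind the grasp point. The pads swing forward as they close: fully open they stand 13 mm farther back than shut.
Start: joints at [-1.377, 0.181, 1.607, -0, 1.354, -0.206], TCP at [223.827, -529.663, 231.288] pointing down, gripper open.
Joint ranges: [-2.99, 2.99], [-0.89, 2.07], [0.3, 2.58], [-1.14, 4.28], [0, 2.63], [-3.12, 3.12]. Speed limits (rad/s): [2.57, 2.57, 3.01, 3.14, 3.14, 3.14].

## Interface

Orientations are given as a rotation vector (axis times angle).
In Python, from station import * gives the robot as it stands. The module is installed in compiled form; this text tells all that it offers.
- The arm moves only by the tool servo_tool, never from a script. Its argument "moves" is a list of rows, each a list of 3 entries, a list of its own where there are three numbers: the closure in counts, from 0 (fully open) to 255 (shut), then the shift along the tool's x, y, z in mm, then the turn, a rotation vector about the tool's x, y, z in degrees. A call has exactly 8 rows; each row is the pose to reach, as a shift and turn from the pose commanded when the call began, along the tool's axes at that moment; what a row does not reach only later rows make up. A row lasts 1/8 s, in which the tool goes at most 62.5 mm and 10.7 degrees, less where a joint would pass 70% of its speed; a pose out of reach is approached as far as the arm can. A call with a gripper value outside its range is refused whole. The fingers move at their own pace and stop on an object; "grip_force" is the grip in N (left out, the last holds). Time passes only in rows, so rows that repeat a pose let the fingers close, or fill a call up. It gives the time, the measured TCP pose, the force and the opening at its end, in the units of the state.
- get_obs(): the state, without advancing time (a new reading comes with each control period).
- camera(name): name is "side" or "top"; returns a dict with "image" (420x560x3 uint8, red, green, blue), "mtx" (3x3 intrinsics, pixels), "rvec" (rotation vector, rad) and "tvec" (3), from world to camera coordinates, as OpenCV has them. Camera axes: x right, y down, z forward; pixel columns grow to the right and rows downward; lengths in mm; the calibration is good to about 2 mm. A picture is of the moment at which its call begins. There is no depth.
- job_done(): hands the job in, once; it reports no verdict.
The state is a dict: "time_s": time; "qpos": joint angles; "qd": joint speeds; "joint_torque": joint torques, N m; "ee_pos": TCP position; "tool_rot": TCP orientation; "wrist_force": force on the tool from outside, world axes, zero at the start; "ft_torque": the same for the moment, N m; "width": opening from 0.0 (shut) to 1.0 (fully open).
Only numpy, scipy, OpenCV 4.12 (cv2) and the standard library are available. Lean on these libraries where they do the work, as an engineer would, in place of code of your own. Each camera call takes 0.05 s, during which the arm holds its last target.

## Task

Put the lamp kit on charge: lift the handlamp off the charger's loading shelf by its handle and stand it upright in the middle of its charging plate, and load every battery pack standing on the bench into the charging tray, each flat in a lane of its own with its brass contact end pushed right up against the tray's contact bar. Then slide the loaded tray straight into the charger until it is fully home against the stop, and after that press the start button on top of the charger right down. Leave the hard hat, the mug and the carton where they are, and finish with everything let go and at rest.

Things in the scene. Friction and masses are not known exactly. Their poses are not given: they have to be found in the camera images.
- charger: Fixed steel charging cabinet (sizes in mm). Origin: middle of its mouth at bench height; +x into the bay (roughly world +y), z up. One level 10 mm base plate, 196 wide, is loading shelf (x -405 to 0) and bay floor (x 0 to 200). Shelf kerbs: inner faces y = +-84, tops z 22, x -405 to -45; then flared guides, tops z 50, narrow to y = +-72 at the mouth (x 0).
- bay_stop (a point): Middle of the bay's rear wall, the stop that the tray's +x end meets: at x = 200, z = 30 in the charger's frame. The bay is 140 wide (y -70 to 70), open from z 10 to z 97; above that is the charger's head, x 10 to 245, roof at z 167.
- start_top (a point): Middle of the top face of the start button, a round grey cap 34 mm wide in a dark housing on the charger's roof near its front; it is pressed straight down.
- start (a joint): Travel of the start button in m: 0 is up, 0.006 right down (takes about 5 N); it springs back when let go.
- tray: Loose aluminium charging tray, 0.32 kg, 216 (x) x 132 (y), origin: centre of its underside; starts askew on the loading shelf, +x end to the mouth. Floor 5 thick, walls 4 thick, 30 high (-x front wall 50). Four lanes across it (along y), centred at x = -78, -26, 26, 78, each 48 wide between ribs 4 wide and 8 high. Home: its centre at x = 92, y = 0 in the charger's frame.
- contact_bar (a point): Middle of the contact bar's face, at x = 0, y = -54, z = 15 in the tray's frame; the bar runs along the tray's whole -y side, top 23 above the tray's underside. From its face to the other side wall is 116, so a pack has 16 to spare. A pack touches it with its +x end when the pack points to the tray's -y with its centre at y = -4.
- tray_handle (a point): Middle of the tray's pull handle: a round bar 12 thick and 84 long along the tray's y, at x = -153, z = 34 in the tray's frame, with 39 clear between it and the front wall. It stays outside when the tray is home (61 before the mouth), far enough for a gripper pointing down to hold it all the way.
- pack1: One of up to 4 like battery packs, 0.15 kg: black body 100 long (x) x 42 wide (y) x 34 high; take it by the grey grip rib on top, 60 (x) x 18 (y), centred, from 34 to 58 above the underside. Brass contacts on the +x end face. Origin: centre of the underside. Starts upright on the bench, +x end roughly away from the robot. Absent ones read None. Sizes in mm here and throughout.
- pack2: One of up to 4 like battery packs, 0.15 kg: black body 100 long (x) x 42 wide (y) x 34 high; take it by the grey grip rib on top, 60 (x) x 18 (y), centred, from 34 to 58 above the underside. Brass contacts on the +x end face. Origin: centre of the underside. Starts upright on the bench, +x end roughly away from the robot. Absent ones read None. Sizes in mm here and throughout.
- pack3: One of up to 4 like battery packs, 0.15 kg: black body 100 long (x) x 42 wide (y) x 34 high; take it by the grey grip rib on top, 60 (x) x 18 (y), centred, from 34 to 58 above the underside. Brass contacts on the +x end face. Origin: centre of the underside. Starts upright on the bench, +x end roughly away from the robot. Absent ones read None. Sizes in mm here and throughout.
- pack4: One of up to 4 like battery packs, 0.15 kg: black body 100 long (x) x 42 wide (y) x 34 high; take it by the grey grip rib on top, 60 (x) x 18 (y), centred, from 34 to 58 above the underside. Brass contacts on the +x end face. Origin: centre of the underside. Starts upright on the bench, +x end roughly away from the robot. Absent ones read None. Sizes in mm here and throughout.
- lamp: Loose handlamp, 0.55 kg, heavy at the base: body 105 (x) x 95 (y), 85 high, lens ring on its -x side out to x = -64. Carrying handle on top along x: bar 104 long, 22 wide (y) x 22 high, axis 146 above the underside, 50 clear beneath, posts at x = +-43. Origin: centre of the underside. Starts standing on the loading shelf between tray and mouth, in the tray's way.
- plate: The lamp's charging plate, fixed to the bench: 160 (x) x 150 (y), 6 thick, dark with a black rubber top. Origin: centre of its underside.
- hardhat: Bystander, to be left alone: white hard hat, 244 across, 130 high. Origin: centre of the underside.
- mug: Bystander, to be left alone: mug, 80 across, 95 high. Origin: centre of the underside.
- carton: Bystander, to be left alone: small cardboard carton 100 x 100 x 42. Origin: centre of the underside.
Mind the look-alikes: they are no part of the job. What is shaped like the pack3 but purple is not meant.

How it is judged:
By the outcome, as a careful person would: the job done as asked, in the order asked, and still so for the second after the job is handed in, with the robot touching nothing.
Of pack1, pack2, pack3, pack4 only 2 to 4 are there at a start; the rules pass over those that are not, and their reading is None.
At some moment in a run one of lamp may be knocked a few centimetres aside while the robot is not near it.
It also fails if it takes over 210 s, if anything falls off the work surface, if the arm or the gripper's body presses on something with over 40 N, if the wrist force passes 120 N, or if a joint passes its speed limit or range.

## Working session

There is one attempt and no reset: what is moved stays moved. The work goes in short steps, Python scripts to look and compute and a tool call to move; the robot and the scene stay as the last step left them, time stands still between calls to the robot, and variables do not carry over. Pictures are saved under pics/ and viewed, and the job is handed in when it is done.

Besides the shell and the picture viewer there is one more tool, called after ">>>" as name([rows], argument=value, ...), one row to a line, values as JSON. servo_tool: Moves the arm, as the interface text tells. Its arguments: {"type":"object","properties":{"moves":{"type":"array"},"grip_force":{"type":"number"}},"required":["moves"]}

```bash
mkdir -p pics; ls; python3 - <<'E'
from station import *
import cv2
o=get_obs();print(o)
for n in ("side","top"):
    c=camera(n);cv2.imwrite(f"pics/{n}0.png",cv2.cvtColor(c["image"],cv2.COLOR_RGB2BGR));print(n,c["mtx"],c["rvec"],c["tvec"])
E
```

```text
pics
{'time_s': 0.0, 'qpos': array([-1.37731703e+00,  1.81547292e-01,  1.60800545e+00, -1.48122791e-05,
        1.35380840e+00, -2.06310374e-01]), 'qd': array([-0.00090224, -0.00077238,  0.00200537,  0.00063148,  0.00026511,
        0.00168164]), 'joint_torque': array([-2.64523887e-04, -4.44869757e+01, -3.51340270e+01, -3.31114725e-04,
        9.01414751e-03,  1.73453878e-05]), 'ee_pos': array([ 223.70133795, -529.09766961,  230.38188101]), 'tool_rot': array([ 0.91105793,  1.37350104, -0.9090022 ]), 'wrist_force': array([-0.14105079,  0.1213828 , -0.1412044 ]), 'ft_torque': array([ 0.03043101, -0.01313496,  0.00360498]), 'width': 0.9993094658763969}
side [[424.71509464   0.         279.02765702]
 [  0.         424.71509464 210.72025472]
 [  0.           0.           1.        ]] [ 0.73594594  2.5274747  -1.25654778] [ 427.72645387  -67.12785102 1832.70591341]
top [[482.86478716   0.         280.8385105 ]
 [  0.         482.86478716 210.97558148]
 [  0.           0.           1.        ]] [ 2.18309466 -2.13037274  0.10034441] [   9.39966114  509.96498317 1657.79127094]
```

View pics/top0.png

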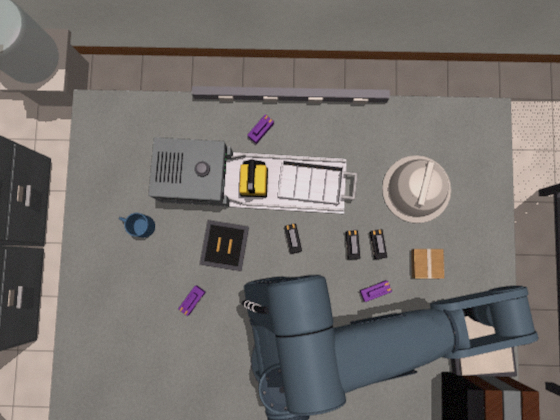

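View pics/side0.png

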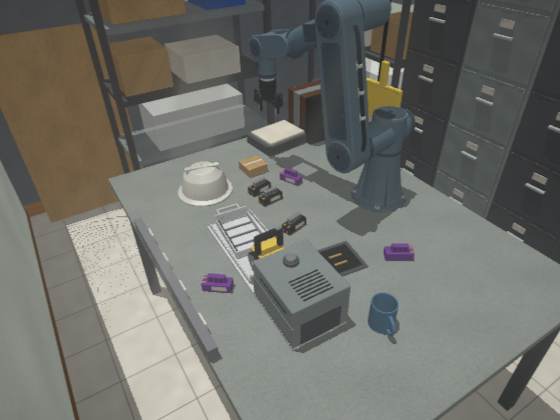

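```bash
cat > h.py <<'E'
from station import *
import cv2,numpy as np
from scipy.spatial.transform import Rotation as R
def cam(n,save=None):
    c=camera(n); c["R"]=cv2.Rodrigues(np.array(c["rvec"],float))[0]; c["t"]=np.array(c["tvec"],float)
    if save: cv2.imwrite(f"pics/{save}.png",cv2.cvtColor(c["image"],cv2.COLOR_RGB2BGR))
    return c
def ray(c,u,v):
    d=c["R"].T@np.linalg.solve(c["mtx"],[u,v,1.]); o=-c["R"].T@c["t"]; return o,d/np.linalg.norm(d)
def onz(c,u,v,z):
    o,d=ray(c,u,v); return o+d*(z-o[2])/d[2]
def tri(c1,p1,c2,p2):
    o1,d1=ray(c1,*p1);o2,d2=ray(c2,*p2)
    s=np.linalg.lstsq(np.c_[d1,-d2],o2-o1,rcond=None)[0]
    a=o1+d1*s[0];b=o2+d2*s[1]; return (a+b)/2,np.linalg.norm(a-b)
def proj(c,P):
    return cv2.projectPoints(np.array(P,float).reshape(-1,3),np.array(c["rvec"],float),np.array(c["tvec"],float),c["mtx"],None)[0].reshape(-1,2)
def crop(c,x0,y0,x1,y1,k,name):
    im=cv2.cvtColor(c["image"],cv2.COLOR_RGB2BGR)[y0:y1,x0:x1]
    im=cv2.resize(im,None,fx=k,fy=k,interpolation=cv2.INTER_CUBIC)
    for u in range((x0+9)//10*10,x1,10):
        cv2.line(im,(int((u-x0+.5)*k),0),(int((u-x0+.5)*k),4 if u%50 else 12),(0,255,0),1)
        if u%20==0: cv2.putText(im,str(u),(int((u-x0+.5)*k)-9,22),0,.35,(0,255,0),1)
    for v in range((y0+9)//10*10,y1,10):
        cv2.line(im,(0,int((v-y0+.5)*k)),(4,int((v-y0+.5)*k)),(0,255,0),1)
        if v%20==0: cv2.putText(im,str(v),(6,int((v-y0+.5)*k)+4),0,.35,(0,255,0),1)
    cv2.imwrite(f"pics/{name}.png",im)
E
python3 - <<'E'
from h import *
t=cam("top");s=cam("side")
crop(t,140,120,400,280,3,"t1"); crop(s,190,160,350,310,4,"s1")
E
```

```text
(no output)
```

View pics/t1.png

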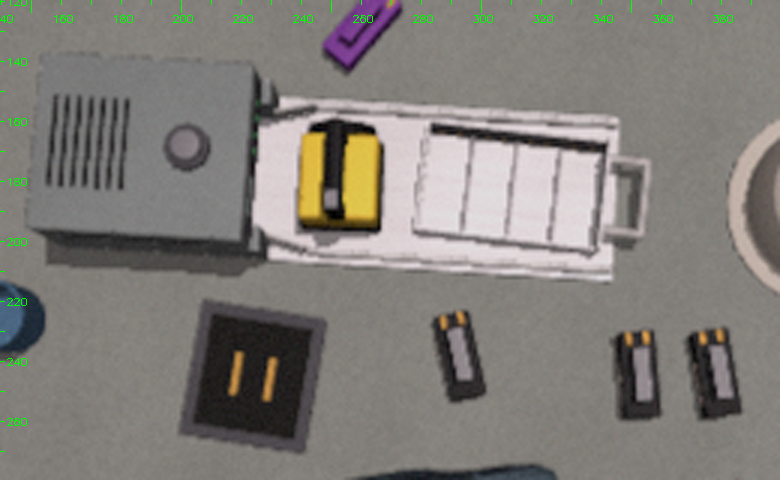

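View pics/s1.png

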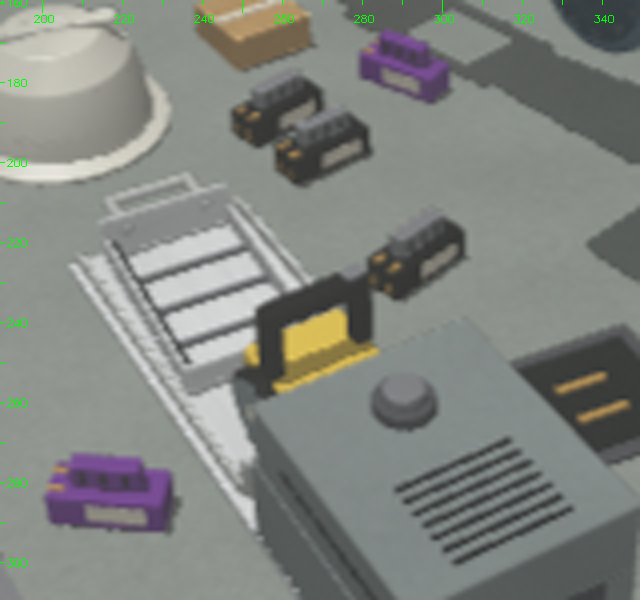

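```bash
python3 - <<'E'
from h import *
t=cam("top");s=cam("side")
for c in (t,s): print(-c["R"].T@c["t"])
print(R.from_rotvec(get_obs()["tool_rot"]).as_matrix().round(4))
crop(t,225,145,355,220,6,"t2"); crop(s,240,220,300,270,10,"s2"); crop(s,205,195,275,270,8,"s3")
E
```

```text
[ 325.09625213   -8.85784014 1703.71902062]
[1132.83900918 1056.33273666 1071.02939339]
[[-1.000e-04  9.211e-01  3.892e-01]
 [ 6.000e-04  3.892e-01 -9.211e-01]
 [-1.000e+00  1.000e-04 -6.000e-04]]
```

View pics/t2.png

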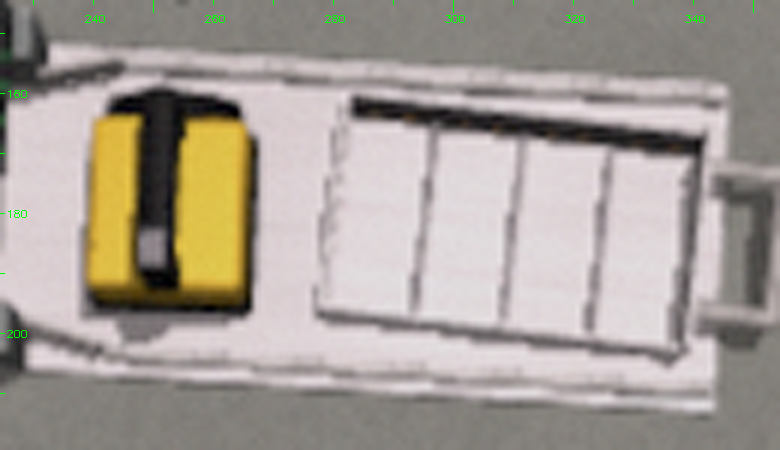

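View pics/s2.png

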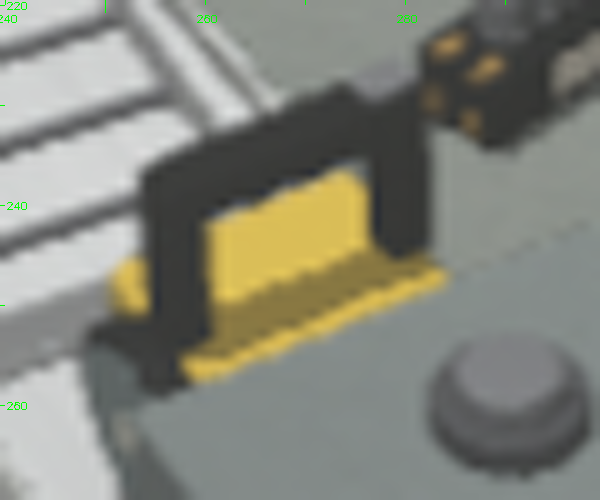

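View pics/s3.png

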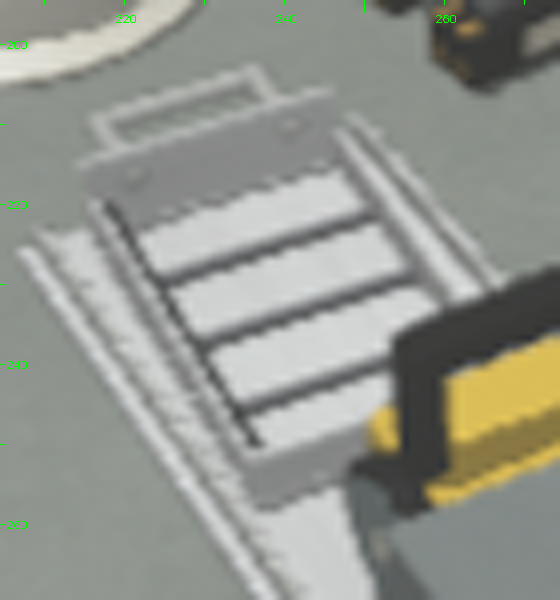

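```bash
python3 - <<'E'
from h import *
t=cam("top");s=cam("side")
# handle ends
print("near end",tri(t,(250.3,192),s,(279.5,227.5)))
print("far end",tri(t,(252,159.5),s,(256,236)))
for p in [(250.3,192),(252,159.5),(250.9,176)]: print(onz(t,*p,167))
m=cv2.inRange(cv2.cvtColor(t["image"],cv2.COLOR_RGB2HSV),(20,120,120),(35,255,255))
ys,xs=np.nonzero(m[140:220,220:290]); ys+=140;xs+=220
r=cv2.minAreaRect(np.c_[xs,ys].astype(np.float32));print(r)
for p in cv2.boxPoints(r): print(onz(t,*p,95))
print("c",onz(t,*r[0],95))
# base plate corners and edges (z10 approx / kerb 22)
for n,p in dict(tr=(345,158.5),br=(343.5,212.5),tl=(233.5,152),bl=(229,206)).items(): print(n,onz(t,*p,22),onz(t,*p,10))
print("button tri",tri(t,(201.5,168),s,(290,258)), onz(t,201.5,168,185))
#plate corners
P=np.array([(208,220),(248.5,226.5),(241,270.5),(200,264.5)])
for p in P: print("plate",onz(t,*p,6))
print(onz(t,*P.mean(0),6))
print("gold",onz(t,*((218.8+230)/2,(244.5+246.5)/2),6))
E
```

```text
near end (array([561.30142714, 116.02281779, 155.33207568]), np.float64(14.758656406051557))
far end (array([660.34682149, 117.08678937, 166.05942998]), np.float64(0.2957260887847445))
[553.42096275 119.1721677  167.        ]
[660.01523323 117.0888183  167.        ]
[605.68245186 118.91660628 167.        ]
((252.6724090576172, 178.5689697265625), (26.072580337524414, 28.42146110534668), 3.3664605617523193)
[563.26456334 163.89634238  95.        ]
[660.63370417 161.61799254  95.        ]
[657.30381278  73.11092866  95.        ]
[560.07293145  75.9591125   95.        ]
c [610.15980437 118.62371543  95.        ]
tr [ 702.43061039 -200.3678266    22.        ] [ 705.12310078 -201.7343568    10.        ]
br [ 510.06806578 -197.19868502   22.        ] [ 511.38794249 -198.54260163   10.        ]
tl [717.32940384 195.71445889  22.        ] [720.12820541 197.17419595  10.        ]
bl [523.55216947 204.5683574   22.        ] [524.96826275 206.09127195  10.        ]
button tri (array([628.5057204 , 276.27959922, 178.42181981]), np.float64(5.781393006672372)) [624.82890854 276.69268137 185.        ]
plate [473.82486307 279.17579667   6.        ]
plate [454.23182648 134.9755586    6.        ]
plate [299.52289284 156.17367076   6.        ]
plate [316.71160618 300.70907778   6.        ]
[385.67753763 217.71230635   6.        ]
gold [385.24122002 217.60750735   6.        ]
```

>>> servo_tool([
  [0,[0,46,-34],[3,0,0]],
  [0,[0,93,-69],[6,0,0]],
  [0,[0,140,-103],[9,0,0]],
  [0,[0,186,-137],[12,0,0]],
  [0,[0,233,-172],[15,0,0]],
  [0,[0,279,-206],[18,0,0]],
  [0,[0,326,-240],[21,0,0]],
  [0,[0,372,-275],[24.4,0,0]],
], grip_force=40)

```text
time_s: 1.4
ee_pos: [460.3, -129.9, 231.7]
tool_rot: [1.23, 1.195, -1.229]
wrist_force: [0.9, -0.5, 0.6]
width: 1.002
```

```bash
python3 - <<'E'
from h import *
t=cam("top","top1");s=cam("side","side1")
print(R.from_rotvec(get_obs()["tool_rot"]).as_matrix().round(4))
E
```

```text
[[ 0.0011  0.9998 -0.0207]
 [ 0.0014 -0.0208 -0.9998]
 [-1.      0.0011 -0.0015]]
```

View pics/top1.png

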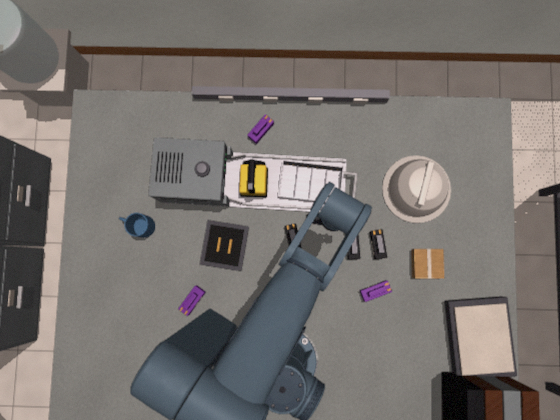

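View pics/side1.png

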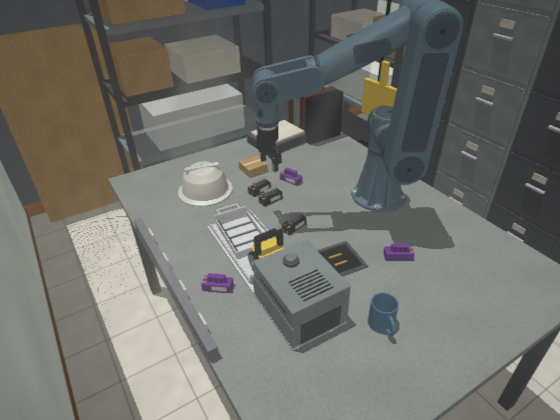

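>>> servo_tool([
  [0,[0,24,-42],[0,0,0]],
  [0,[0,48,-84],[0,0,0]],
  [0,[0,71,-126],[0,0,0]],
  [0,[0,95,-168],[0,0,0]],
  [0,[0,119,-210],[0,0,0]],
  [0,[0,138,-245],[0,0,0]],
  [0,[0,143,-252.5],[0,0,0]],
  [0,[0,143,-252.5],[0,0,0]],
])

```text
time_s: 2.5
ee_pos: [608.9, 116.5, 230.9]
tool_rot: [1.227, 1.197, -1.229]
wrist_force: [0.2, -0.3, -0.9]
width: 0.997
```

```bash
python3 - <<'E'
from h import *
print(get_obs()["ee_pos"])
t=cam("top");s=cam("side")
crop(s,200,150,330,270,6,"s4");crop(t,200,130,300,220,7,"t4")
E
```

```text
[608.87621252 116.54313416 230.94427958]
```

View pics/s4.png

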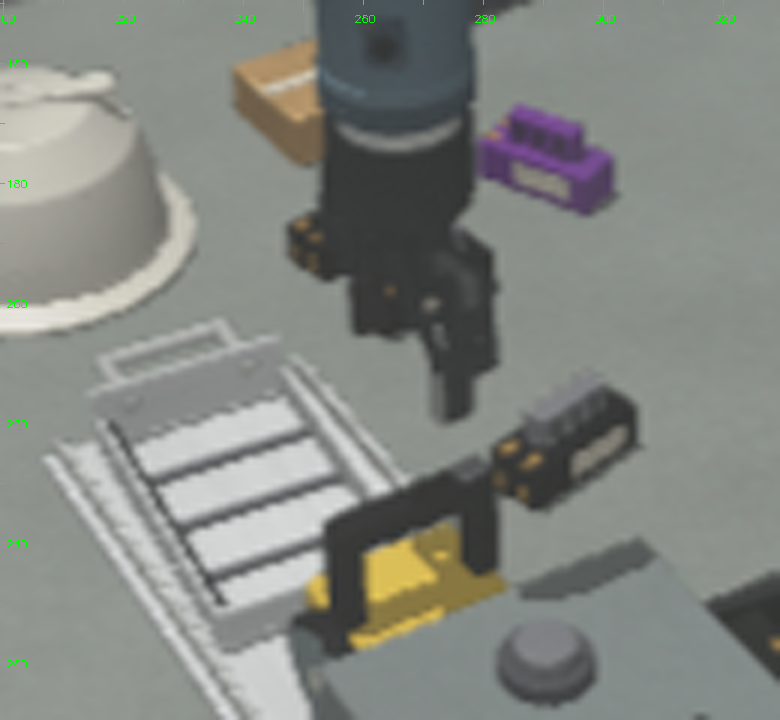

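View pics/t4.png

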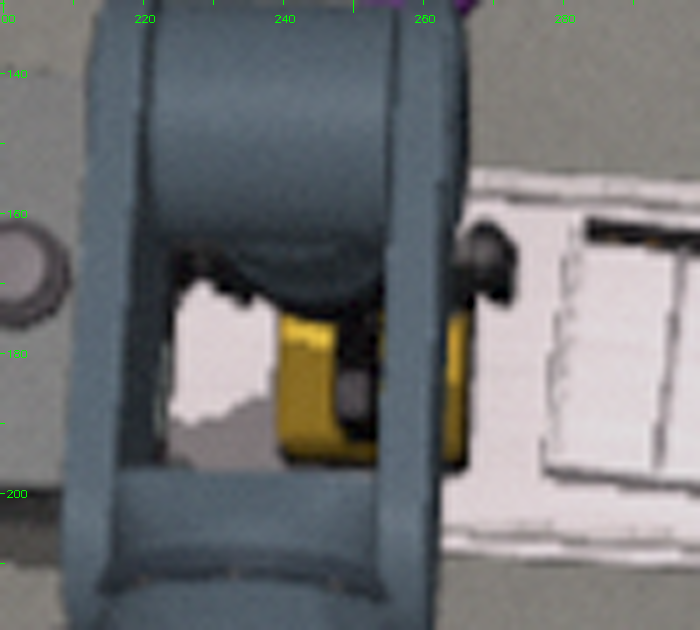

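>>> servo_tool([
  [0,[25,0,-1],[0,0,0]],
  [0,[50,0,-1],[0,0,0]],
  [0,[75,0,-1],[0,0,0]],
  [0,[94,0,-1],[0,0,0]],
  [0,[94,0,-1],[0,0,0]],
  [200,[94,0,-1],[0,0,0]],
  [255,[94,0,-1],[0,0,0]],
  [255,[94,0,-1],[0,0,0]],
])

```text
time_s: 3.6
ee_pos: [609.5, 118.2, 138.2]
tool_rot: [1.229, 1.196, -1.227]
wrist_force: [-0.6, -0.7, -0.5]
width: 0.38
```

>>> servo_tool([
  [255,[0,0,0],[0,0,0]],
  [255,[0,0,0],[0,0,0]],
  [255,[0,0,0],[0,0,0]],
  [255,[0,0,0],[0,0,0]],
  [255,[-4,0,0],[0,0,0]],
  [255,[-10,0,0],[0,0,0]],
  [255,[-20,0,0],[0,0,0]],
  [255,[-20,0,0],[0,0,0]],
])

```text
time_s: 4.6
ee_pos: [609.7, 118.0, 158.4]
tool_rot: [1.229, 1.195, -1.227]
wrist_force: [-0.6, 0.1, -5.3]
width: 0.25
```

```bash
python3 - <<'E'
from h import *
o=get_obs();print(o["ee_pos"],o["width"],o["wrist_force"])
t=cam("top");s=cam("side")
crop(s,200,150,330,270,6,"s5");crop(t,200,130,300,220,7,"t5")
E
```

```text
[609.72778309 118.01756376 158.4487951 ] 0.24963899579162013 [-0.5744302   0.07639195 -5.25758758]
```

View pics/s5.png

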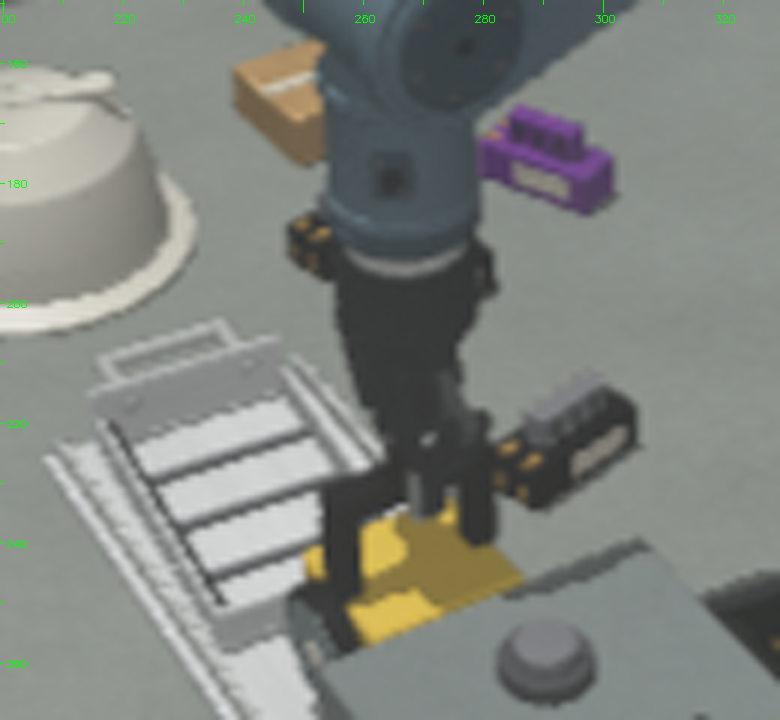

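>>> servo_tool([
  [255,[-20,0,0],[0,0,0]],
  [255,[-45,0,0],[0,0,0]],
  [255,[-60,-15,0],[0,0,0]],
  [255,[-60,-45,0],[0,0,0]],
  [255,[-60,-80,0],[0,0,0]],
  [255,[-60,-115,0],[0,0,0]],
  [255,[-60,-145,-10],[0,0,0]],
  [255,[-60,-170,-30],[1,0,0]],
])

```text
time_s: 5.7
ee_pos: [439.2, 152.5, 218.8]
tool_rot: [1.243, 1.186, -1.241]
wrist_force: [0.6, 1.1, -5.1]
width: 0.249
```

>>> servo_tool([
  [255,[0,-20,-22],[2,0,0]],
  [255,[0,-38,-42],[4,0,0]],
  [255,[0,-50,-58],[5,0,0]],
  [255,[0,-55,-65],[5,0,0]],
  [255,[0,-55,-65],[5,0,0]],
  [255,[0,-55,-65],[5,0,0]],
  [255,[0,-55,-65],[5,0,0]],
  [255,[0,-55,-65],[5,0,0]],
])

```text
time_s: 6.7
ee_pos: [388.0, 219.5, 217.2]
tool_rot: [1.305, 1.144, -1.306]
wrist_force: [0.5, -0.5, -6.1]
width: 0.251
```

```bash
python3 - <<'E'
from h import *
o=get_obs();print(o["ee_pos"],o["width"],o["wrist_force"]);print(R.from_rotvec(get_obs()["tool_rot"]).as_matrix().round(4))
t=cam("top");s=cam("side")
crop(s,260,130,420,300,4,"s6");crop(t,180,190,300,290,6,"t6")
E
```

```text
[387.97001776 219.51210734 217.22487181] 0.2512271713235682 [ 0.46772407 -0.51140262 -6.09697765]
[[-2.000e-04  9.914e-01 -1.311e-01]
 [-1.000e-04 -1.311e-01 -9.914e-01]
 [-1.000e+00 -2.000e-04  1.000e-04]]
```

View pics/s6.png

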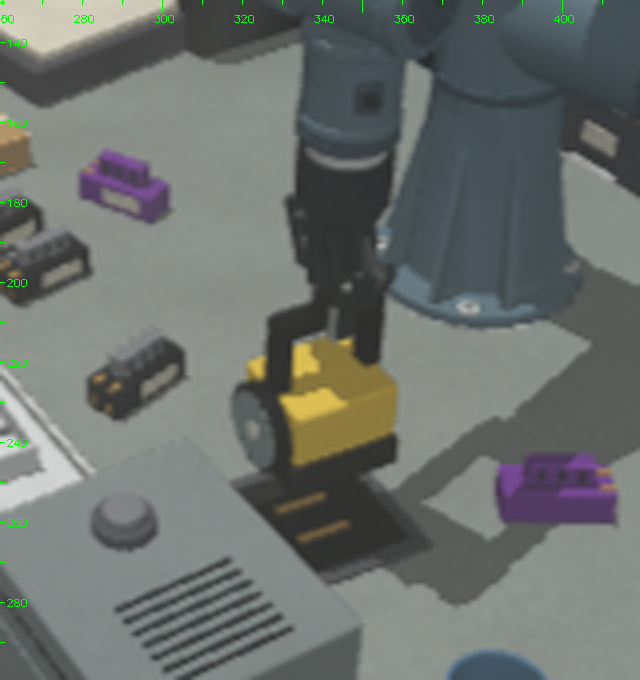

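View pics/t6.png

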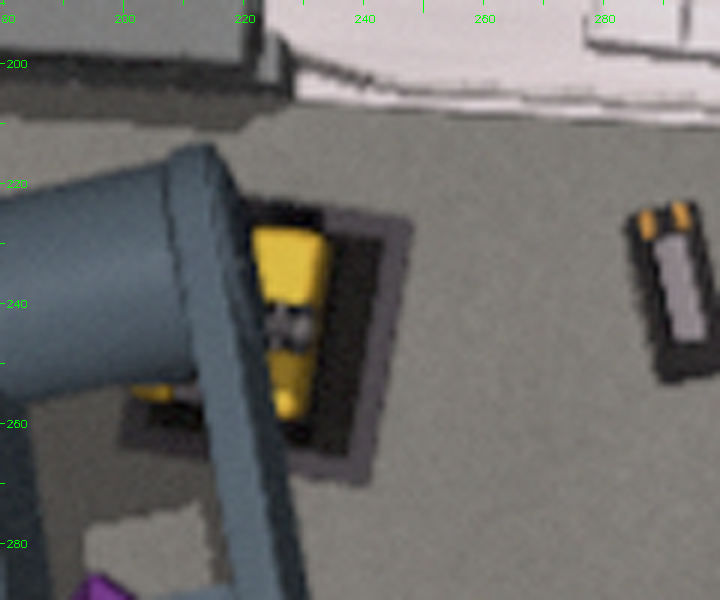

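>>> servo_tool([
  [255,[20,-1,2],[0,0,0]],
  [255,[40,-1,2],[0,0,0]],
  [255,[60,-1,2],[0,0,0]],
  [255,[72,-1,2],[0,0,0]],
  [255,[78,-1,2],[0,0,0]],
  [255,[81,-1,2],[0,0,0]],
  [255,[83,-1,2],[0,0,0]],
  [255,[83,-1,2],[0,0,0]],
])

```text
time_s: 7.8
ee_pos: [386.7, 218.1, 134.6]
tool_rot: [1.305, 1.144, -1.304]
wrist_force: [-0.7, 0.2, -5.4]
width: 0.25
```

>>> servo_tool([
  [255,[1,0,0],[0,0,0]],
  [255,[1,0,0],[0,0,0]],
  [255,[1,0,0],[0,0,0]],
  [200,[1,0,0],[0,0,0]],
  [100,[1,0,0],[0,0,0]],
  [0,[1,0,0],[0,0,0]],
  [0,[1,0,0],[0,0,0]],
  [0,[1,0,0],[0,0,0]],
])

```text
time_s: 8.8
ee_pos: [386.6, 218.0, 133.3]
tool_rot: [1.305, 1.144, -1.305]
wrist_force: [1.2, 0.2, 0.4]
width: 1.002
```

>>> servo_tool([
  [0,[0,0,0],[0,0,0]],
  [0,[0,0,0],[0,0,0]],
  [0,[0,0,0],[0,0,0]],
  [0,[-30,0,0],[0,0,0]],
  [0,[-70,0,0],[0,0,0]],
  [0,[-110,0,0],[0,0,0]],
  [0,[-130,0,20],[0,0,0]],
  [0,[-130,0,60],[0,0,0]],
])

```text
time_s: 9.8
ee_pos: [379.7, 158.7, 265.5]
tool_rot: [1.306, 1.143, -1.299]
wrist_force: [-0.1, 0.5, -0.5]
width: 0.998
```

>>> servo_tool([
  [0,[0,3,57],[-1,0,0]],
  [0,[0,5,115],[-2,0,0]],
  [0,[0,8,172],[-3,0,0]],
  [0,[0,10,230],[-4,0,0]],
  [0,[0,13,288],[-5,0,0]],
  [0,[0,15,345],[-6,0,0]],
  [0,[0,18,403],[-6,0,0]],
  [0,[0,20,460],[-6,0,0]],
])

```text
time_s: 10.8
ee_pos: [338.0, -302.2, 263.5]
tool_rot: [1.229, 1.196, -1.229]
wrist_force: [1.5, 1.3, -0.3]
width: 1.001
```

```bash
python3 - <<'E'
from h import *
print(R.from_rotvec(get_obs()["tool_rot"]).as_matrix().round(4))
t=cam("top","top7");s=cam("side","side7")
crop(t,140,130,400,290,3,"t7"); crop(t,190,210,260,280,8,"t7b");crop(s,300,200,380,290,7,"s7b")
E
```

```text
[[ 6.000e-04  9.996e-01 -2.670e-02]
 [-5.000e-04 -2.670e-02 -9.996e-01]
 [-1.000e+00  6.000e-04  4.000e-04]]
```

View pics/t7.png

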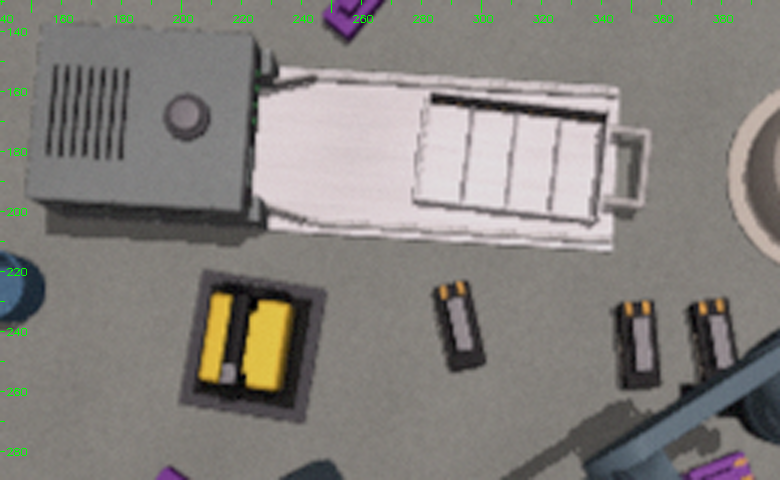

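View pics/t7b.png

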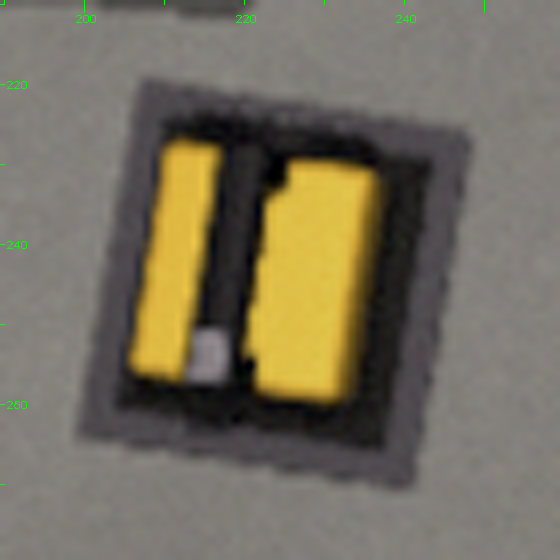

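View pics/s7b.png

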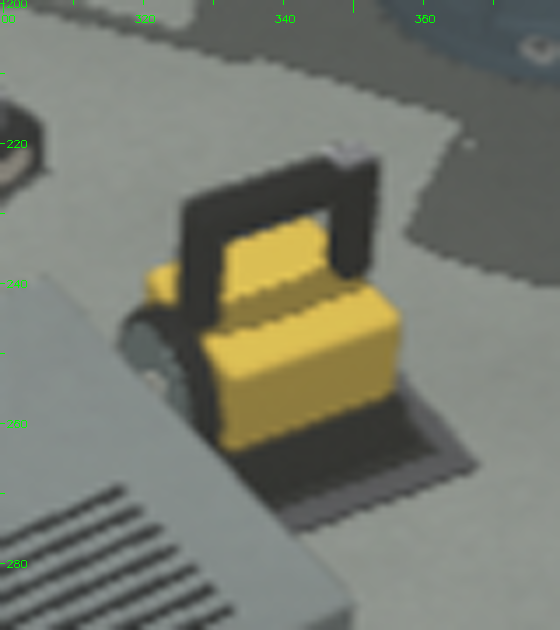

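```bash
python3 - <<'E'
from h import *
t=cam("top");s=cam("side")
crop(t,278,215,308,260,16,"t8a"); crop(t,338,220,398,265,13,"t8b"); crop(s,240,175,310,240,10,"s8")
hsv=cv2.cvtColor(t["image"],cv2.COLOR_RGB2HSV)
m=cv2.inRange(hsv,(20,120,100),(35,255,255))
ys,xs=np.nonzero(m[215:275,195:250]); r=cv2.minAreaRect(np.c_[xs+195,ys+215].astype(np.float32));print("lamp",r,onz(t,*r[0],91))
E
```

```text
lamp ((221.19940185546875, 243.45375061035156), (27.142210006713867, 29.87923812866211), 8.746161460876465) [388.78765814 217.24418144  91.        ]
```

View pics/t8a.png

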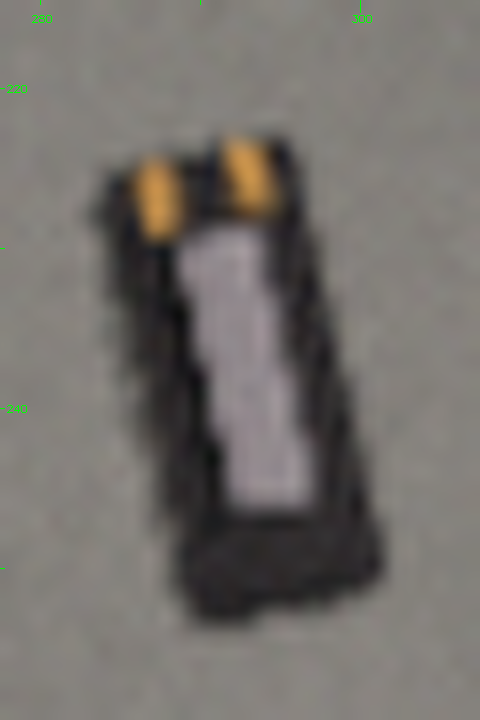

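View pics/t8b.png

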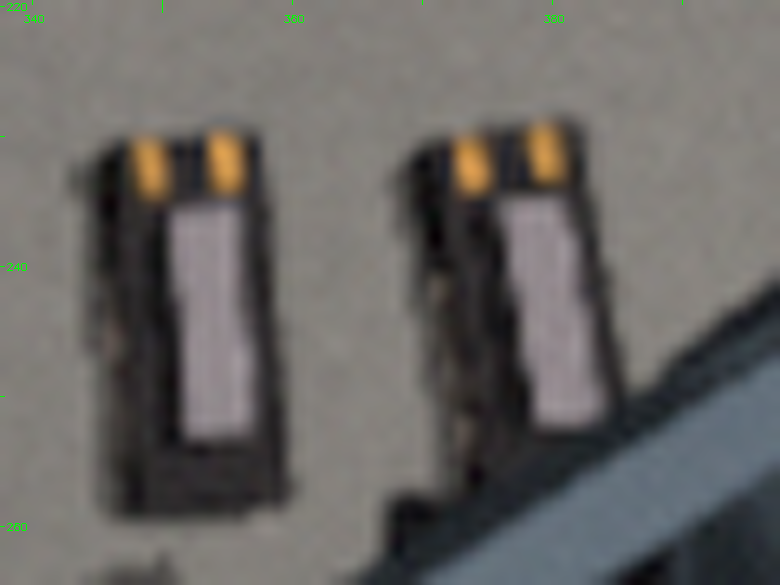

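View pics/s8.png

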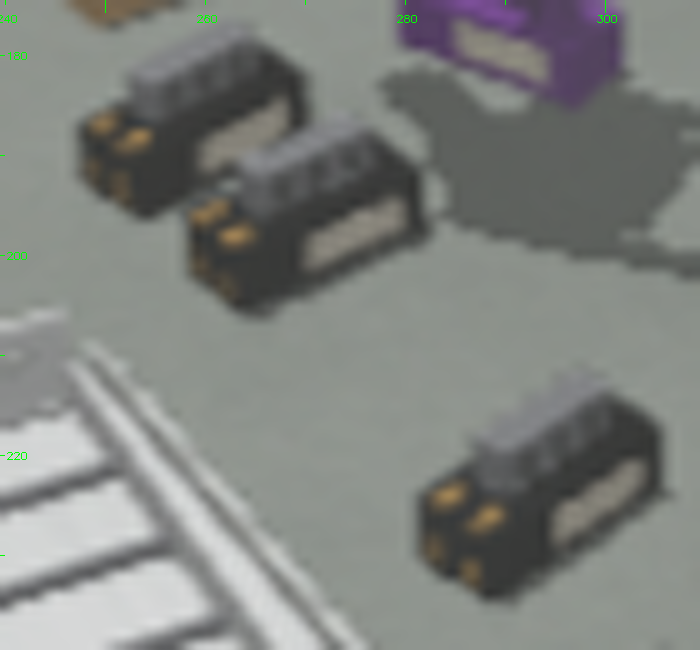

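```bash
python3 - <<'E'
from h import *
t=cam("top");s=cam("side")
S={}
for n,a,b,sa,sb in [("A",(291.4,228.9),(294.5,246.25),(490,445),(597,380)),("B",(353.3,235.4),(354.4,253.2),(253,168),(355,122)),("C",(378.7,234.6),(381.2,252.2),(142,82),(243,35))]:
    P=[onz(t,*q,58) for q in (a,b)]
    c=(P[0]+P[1])/2;d=P[0]-P[1]
    print(n,c.round(1),"len",np.linalg.norm(d).round(1),"ang",np.degrees(np.arctan2(d[1],d[0])).round(1))
    for q,sq in ((a,sa),(b,sb)):
        print("  tri",[x.round(1) for x in tri(t,q,s,(240+sq[0]/10-.5,175+sq[1]/10-.5))])
E
```

```text
A [416.2 -22.2  58. ] len 60.0 ang 11.4
  tri [array([447.1, -17.2,  53.5]), np.float64(3.0)]
  tri [array([388.6, -29.5,  52.1]), np.float64(4.1)]
B [ 398.4 -229.4   58. ] len 60.4 ang 4.0
  tri [array([ 429.6, -228.4,   53.5]), np.float64(1.8)]
  tri [array([ 371.8, -234.9,   51. ]), np.float64(8.2)]
C [ 403.6 -317.7   58. ] len 60.1 ang 8.3
  tri [array([ 434.6, -315.4,   50.3]), np.float64(1.8)]
  tri [array([ 376.3, -325.4,   47.8]), np.float64(5.1)]
```

```bash
python3 - <<'E'
from h import *
t=cam("top");s=cam("side")
crop(t,270,148,362,220,8,"t9"); crop(s,205,195,295,270,8,"s9")
E
```

```text
(no output)
```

View pics/t9.png

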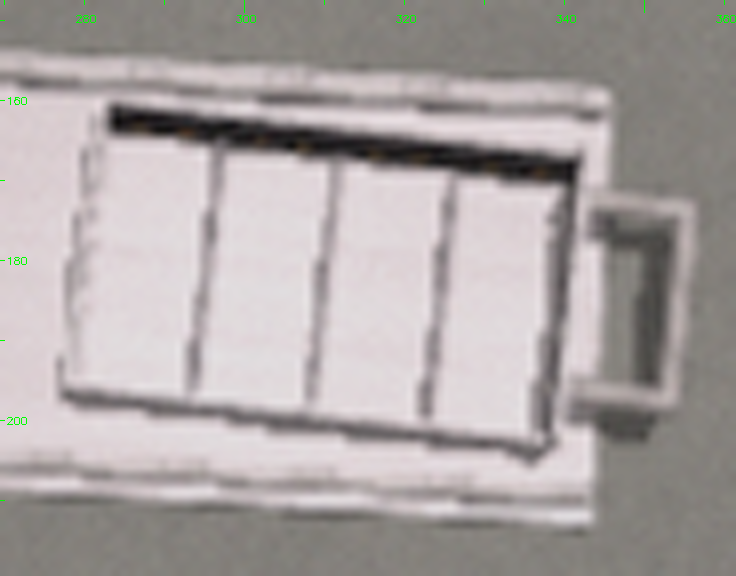

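View pics/s9.png

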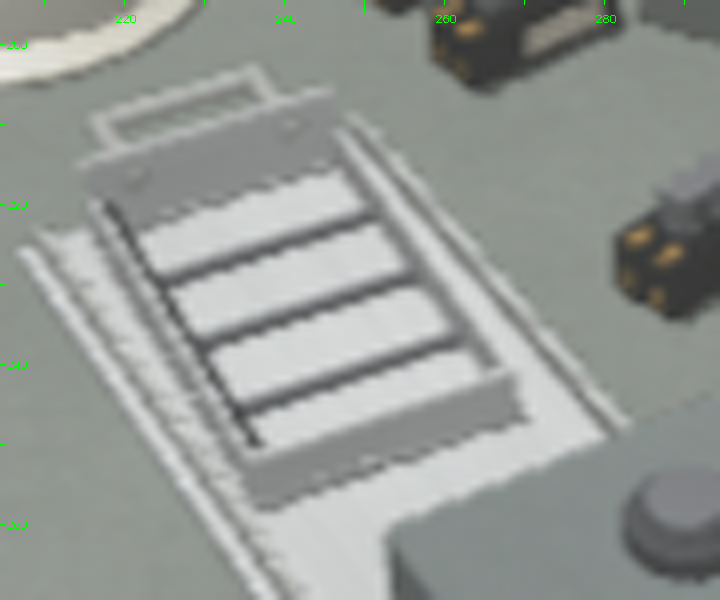

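```bash
python3 - <<'E'
from h import *
t=cam("top");s=cam("side")
px=lambda X,Y:(270+X/8-.5,148+Y/8-.5)
sx=lambda X,Y:(205+X/8-.5,195+Y/8-.5)
L=onz(t,*px(110,134),33);Rr=onz(t,*px(577,184),33)
ex=(L-Rr)[:2];print("bar len",np.linalg.norm(ex)); ex/=np.linalg.norm(ex); print("tray x ang",np.degrees(np.arctan2(ex[1],ex[0])))
ey=np.array([-ex[1],ex[0]])
c=(L+Rr)[:2]/2+54*ey; print("centre via bar",c)
# ribs: angle of rib lines at z~20
for a,b in [((218,150),(192,390)),((335,160),(311,400)),((450,175),(427,415))]:
    A=onz(t,*px(*a),23);B=onz(t,*px(*b),23);d=A-B;print("rib ang",np.degrees(np.arctan2(d[1],d[0])),np.linalg.norm(d),((A+B)/2-np.r_[c,0])[:2]@ex)
A=onz(t,*px(684,208),50);B=onz(t,*px(666,400),50);print("handle",A,B,(A+B)/2, np.linalg.norm(A-B),((A+B)[:2]/2-c)@ex,((A+B)[:2]/2-c)@ey)
print("handle tri", tri(t,px(688,205),s,sx(98,118)),tri(t,px(668,400),s,sx(255,68)))
for a in [(65,400),(545,450)]:
    p=onz(t,*px(*a),12)[:2]-c; print("near wall",p@ex,p@ey, (onz(t,*px(*a),40)[:2]-c)@ey)
# side: tray right-front top corner x=+108,y=+66,z=40 ; x=+108,y=-66
print(onz(s,*sx(518,372),40),onz(s,*sx(255,460),40))
for q in (onz(s,*sx(518,372),40),onz(s,*sx(255,460),40)): print((q[:2]-c)@ex,(q[:2]-c)@ey)
q=[onz(s,*sx(*p),37) for p in ((108,205),(258,446))]
print("bar?",q,[((z[:2]-c)@ex,(z[:2]-c)@ey) for z in q])
# charger
A=onz(t,*px(608,92),10);B=onz(t,*px(592,523),10);print("shelf end",A,B,A-B)
E
```

```text
bar len 206.0058734462224
tray x ang 85.0511299794229
centre via bar [611.93542597 -80.48754114]
rib ang -4.838452468436713 107.7309234169256 54.971223713450634
rib ang -4.561225762292362 107.56297760202078 2.8660834718060193
rib ang -4.513701113353404 107.41125744467232 -48.294251044553846
handle [ 643.9391724  -232.34600985   50.        ] [ 559.76863246 -225.3175054    50.        ] [ 601.85390243 -228.83175763   50.        ] 84.46348126771791 -148.6609007620513 -2.753228206110116
handle tri (array([ 647.73394157, -235.60545168,   45.79172517]), np.float64(3.676103158600479)) (array([ 562.45807748, -227.99555862,   46.71948621]), np.float64(5.116572328429006))
near wall 110.22723168942743 62.65127084150532 66.44642811592301
near wall -102.52394246162736 61.62336879908188 65.435539098025
[567.79606362  37.08663982  40.        ] [695.695859    23.45337564  40.        ]
113.32811569275866 54.117552896516244
110.77917076408428 -74.48153897060115
bar? [array([ 671.01242304, -181.29902125,   37.        ]), array([689.08545795,  13.02513663,  37.        ])] [(np.float64(-95.3392841583086), np.float64(-67.55343811277702)), (np.float64(99.81954982134107), np.float64(-68.79539092454517))]
shelf end [ 703.3471352 -203.532081    10.       ] [ 510.06006215 -198.55730531   10.        ] [193.28707304  -4.97477569   0.        ]
```

```bash
cat >> h.py <<'E'
def go(x,y,z,ang):
    "target TCP and angle (deg) of tool y in world; prints tool shift and turn"
    o=get_obs();M=R.from_rotvec(o["tool_rot"]).as_matrix()
    sh=M.T@(np.array([x,y,z])-o["ee_pos"])
    cur=np.degrees(np.arctan2(M[1,1],M[0,1]))
    # desired absolute rot: x down
    a=np.radians(ang);D=np.array([[0,np.cos(a),np.sin(a)],[0,np.sin(a),-np.cos(a)],[-1,0,0]])
    rv=np.degrees(R.from_matrix(M.T@D).as_rotvec())
    print("at",o["ee_pos"].round(1),"ang",cur.round(2),"F",o["wrist_force"].round(1),"w",(o["width"]*85).round(1),"-> shift",sh.round(1),"turn",rv.round(2),"t",o["time_s"])
E
python3 - <<'E'
from h import *
t=cam("top")
px=lambda X,Y:(270+X/8-.5,148+Y/8-.5)
L=onz(t,*px(110,134),15);Rr=onz(t,*px(577,184),15)
ex=(L-Rr)[:2];print(np.linalg.norm(ex)); a=np.radians(85.2);ex=np.array([np.cos(a),np.sin(a)]);ey=np.array([-ex[1],ex[0]])
c=(L+Rr)[:2]/2+54*ey;print("c",c)
for X in (78,26,-26):print(X,(c+X*ex-4*ey).round(1),(c+X*ex+3*ey).round(1))
go(416.2,-22.2,100,11.4)
E
```

```text
208.2253404399356
c [615.59346953 -81.44925346]
78 [626.1  -4.1] [619.1  -3.5]
26 [621.8 -55.9] [614.8 -55.3]
-26 [ 617.4 -107.7] [ 610.4 -107.1]Traceback (most recent call last):
  File "<stdin>", line 8, in <module>
  File "h.py", line 36, in go
    print("at",o["ee_pos"].round(1),"ang",cur.round(2),"F",o["wrist_force"].round(1),"w",(o["width"]*85).round(1),"-> shift",sh.round(1),"turn",rv.round(2),"t",o["time_s"])
                                                                                         ^^^^^^^^^^^^^^^^^^^^^
AttributeError: 'float' object has no attribute 'round'
```

```bash
sed -i 's/(o\["width"\]\*85).round(1)/round(o["width"]*85,1)/' h.py
python3 -c "
from h import *
go(416.2,-22.2,100,11.4)"
```

```text
at [ 338.9 -299.3  263.5] ang -1.4 F [0.4 0.3 0.3] w 85.1 -> shift [ 163.4   70.5 -279. ] turn [-12.8    0.02  -0.02] t 11.35
```

>>> servo_tool([
  [60,[0,10,-45],[-2,0,0]],
  [90,[20,22,-90],[-4,0,0]],
  [90,[50,34,-135],[-6,0,0]],
  [90,[90,46,-180],[-8,0,0]],
  [90,[125,58,-225],[-10,0,0]],
  [90,[150,67,-265],[-12,0,0]],
  [90,[163,70.5,-279],[-12.8,0,0]],
  [90,[163,70.5,-279],[-12.8,0,0]],
])

```text
time_s: 12.35
ee_pos: [415.9, -22.4, 99.9]
tool_rot: [1.06, 1.298, -1.062]
wrist_force: [0.3, 0.2, 0.4]
width: 0.648
```

```bash
python3 -c "
from h import *
go(416.2,-22.2,38,11.4)
t=cam('top');s=cam('side');crop(s,250,180,330,240,9,'s10');crop(t,270,200,330,260,9,'t10')"
```

```text
at [415.9 -22.4  99.9] ang 11.44 F [0.3 0.2 0.4] w 55.1 -> shift [61.9  0.4 -0.1] turn [ 0.04 -0.02  0.07] t 12.35
```

View pics/s10.png

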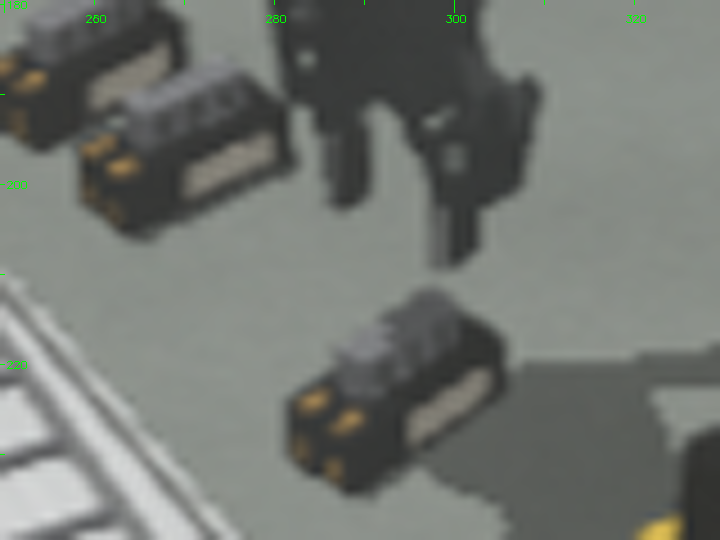

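>>> servo_tool([
  [90,[25,0,0],[0,0,0]],
  [90,[48,0,0],[0,0,0]],
  [90,[61.5,0,0],[0,0,0]],
  [90,[61.5,0,0],[0,0,0]],
  [200,[61.5,0,0],[0,0,0]],
  [255,[61.5,0,0],[0,0,0]],
  [255,[61.5,0,0],[0,0,0]],
  [255,[61.5,0,0],[0,0,0]],
])

```text
time_s: 13.45
ee_pos: [417.0, -23.4, 39.6]
tool_rot: [1.062, 1.295, -1.062]
wrist_force: [-1.1, 0.7, 6.9]
width: 0.198
```

>>> servo_tool([
  [255,[0,0,0],[0,0,0]],
  [255,[-5,0,0],[0,0,0]],
  [255,[-20,0,0],[0,0,0]],
  [255,[-45,0,0],[0,0,0]],
  [255,[-70,0,0],[0,0,0]],
  [255,[-80,0,0],[0,0,0]],
  [255,[-80,0,0],[0,0,0]],
  [255,[-80,0,0],[0,0,0]],
])

```text
time_s: 14.45
ee_pos: [415.5, -22.8, 117.8]
tool_rot: [1.062, 1.298, -1.063]
wrist_force: [0.2, -0.5, -1.0]
width: 0.196
```

```bash
python3 -c "
from h import *
go(619.1,-3.5,130,-4.8)
t=cam('top');s=cam('side');crop(s,250,160,330,240,8,'s11');crop(t,140,130,400,290,3,'t11')"
```

```text
at [415.5 -22.8 117.8] ang 11.3 F [ 0.2 -0.5 -1. ] w 16.7 -> shift [-12.5 203.4  21. ] turn [16.1  -0.04  0.09] t 14.45
```

View pics/s11.png

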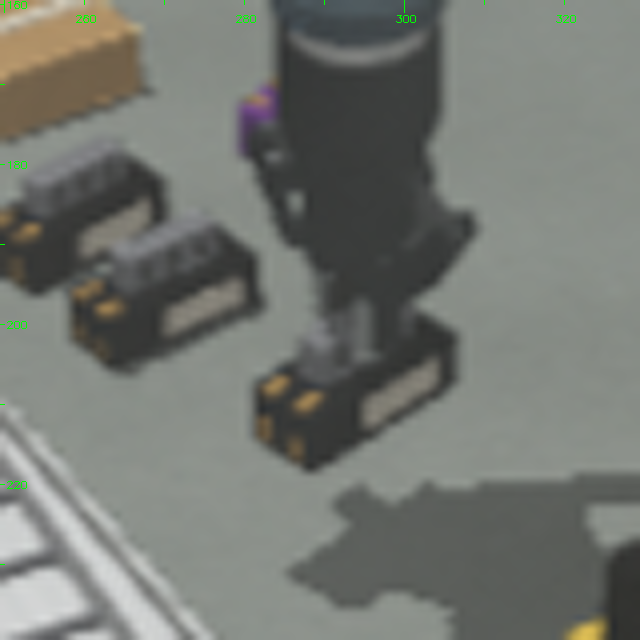

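>>> servo_tool([
  [255,[-6,25,3],[2,0,0]],
  [255,[-12,60,6],[5,0,0]],
  [255,[-12,95,10],[8,0,0]],
  [255,[-12,130,14],[11,0,0]],
  [255,[-12,165,17],[14,0,0]],
  [255,[-12,190,20],[16,0,0]],
  [255,[-12,203.4,21],[16.1,0,0]],
  [255,[-12,203.4,21],[16.1,0,0]],
])

```text
time_s: 15.55
ee_pos: [619.6, -3.7, 129.9]
tool_rot: [1.269, 1.17, -1.271]
wrist_force: [-0.9, 0.5, -2.4]
width: 0.199
```

```bash
python3 -c "
from h import *
go(619.1,-3.5,54,-4.8)
t=cam('top');s=cam('side');crop(s,205,170,295,270,7,'s12');crop(t,240,140,360,220,6,'t12')"
```

```text
at [619.6  -3.7 129.9] ang -4.74 F [-0.9  0.5 -2.4] w 16.9 -> shift [75.9 -0.4 -0.1] turn [ 0.06 -0.01  0.08] t 15.55
```

View pics/s12.png

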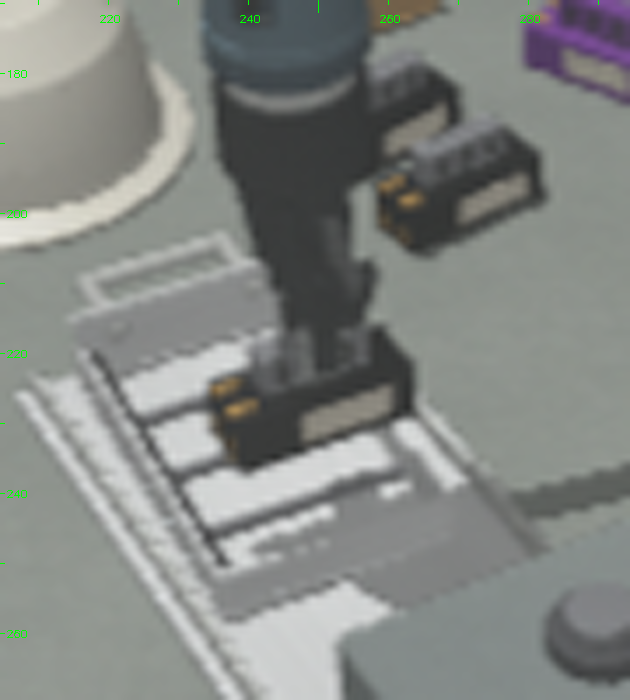

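View pics/t12.png

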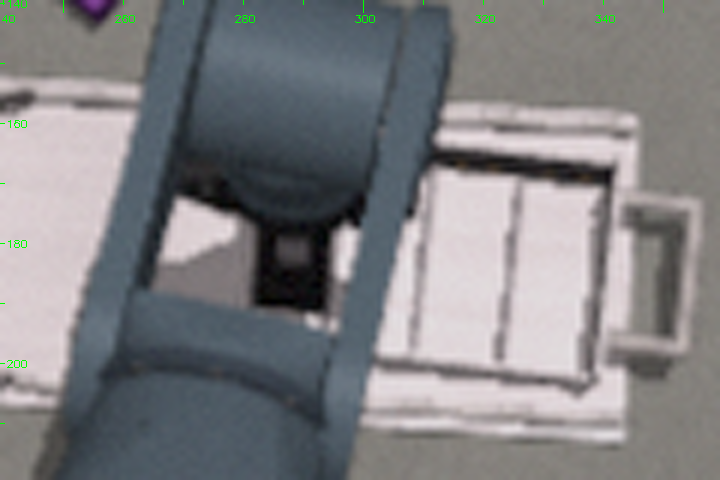

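>>> servo_tool([
  [255,[20,-0.5,0],[0,0,0]],
  [255,[40,-0.5,0],[0,0,0]],
  [255,[55,-0.5,0],[0,0,0]],
  [255,[64,-0.5,0],[0,0,0]],
  [255,[68,-0.5,0],[0,0,0]],
  [255,[70,-0.5,0],[0,0,0]],
  [255,[72,-0.5,0],[0,0,0]],
  [255,[72,-0.5,0],[0,0,0]],
])

```text
time_s: 16.65
ee_pos: [619.7, -3.6, 59.0]
tool_rot: [1.271, 1.168, -1.27]
wrist_force: [1.2, 1.0, -1.1]
width: 0.199
```

```bash
python3 -c "
from h import *
go(619.1,-3.5,54,-4.8)
t=cam('top');s=cam('side');crop(s,205,170,295,270,7,'s13')"
```

```text
at [619.7  -3.6  59. ] ang -4.79 F [ 1.2  1.  -1.1] w 17.0 -> shift [ 5.  -0.6 -0. ] turn [ 0.01 -0.01 -0.05] t 16.65
```

View pics/s13.png

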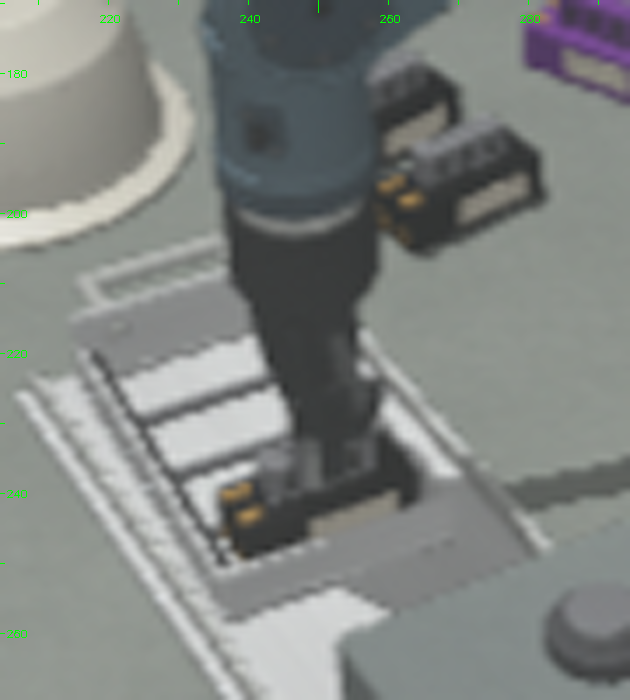

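>>> servo_tool([
  [255,[3,0,0],[0,0,0]],
  [255,[4.5,0,0],[0,0,0]],
  [255,[4.5,0,0],[0,0,0]],
  [255,[4.5,2,0],[0,0,0]],
  [255,[4.5,3,0],[0,0,0]],
  [255,[4.5,4,0],[0,0,0]],
  [255,[4.5,5,0],[0,0,0]],
  [255,[4.5,5,0],[0,0,0]],
])

```text
time_s: 17.75
ee_pos: [623.2, -4.0, 54.7]
tool_rot: [1.269, 1.171, -1.272]
wrist_force: [-6.9, 3.1, 9.4]
width: 0.197
```

>>> servo_tool([
  [255,[0,0.5,0],[0,0,0]],
  [255,[0,1,0],[0,0,0]],
  [255,[0,1.5,0],[0,0,0]],
  [255,[0,2,0],[0,0,0]],
  [255,[0,2.5,0],[0,0,0]],
  [255,[0,3,0],[0,0,0]],
  [255,[0,3.5,0],[0,0,0]],
  [255,[0,3.5,0],[0,0,0]],
])

```text
time_s: 18.75
ee_pos: [626.6, -4.3, 54.7]
tool_rot: [1.269, 1.171, -1.273]
wrist_force: [-6.4, 1.1, 9.2]
width: 0.201
```

```bash
python3 -c "
from h import *
go(619.1,-3.5,54,-4.8)
t=cam('top');s=cam('side');crop(s,205,170,295,270,7,'s14');crop(t,240,140,360,220,6,'t14')"
```

```text
at [626.6  -4.3  54.7] ang -4.79 F [-6.4  1.1  9.2] w 17.1 -> shift [ 0.7 -7.6 -0.2] turn [0.01 0.   0.16] t 18.75
```

View pics/s14.png

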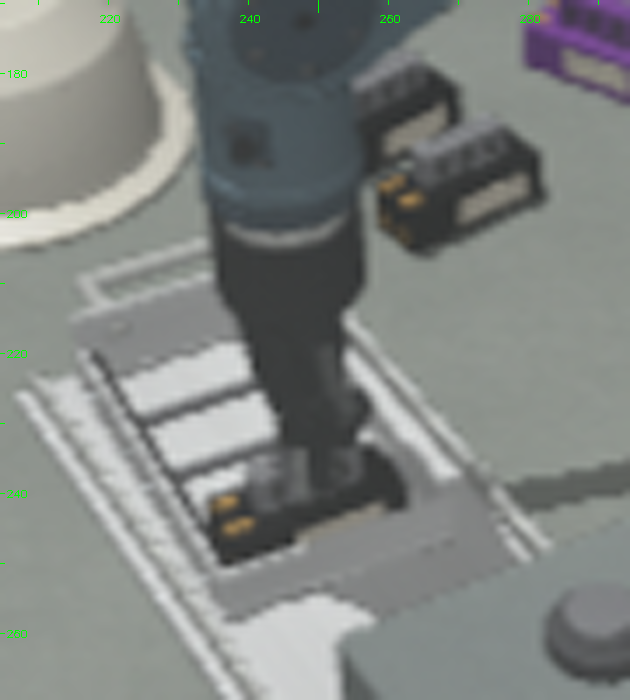

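View pics/t14.png

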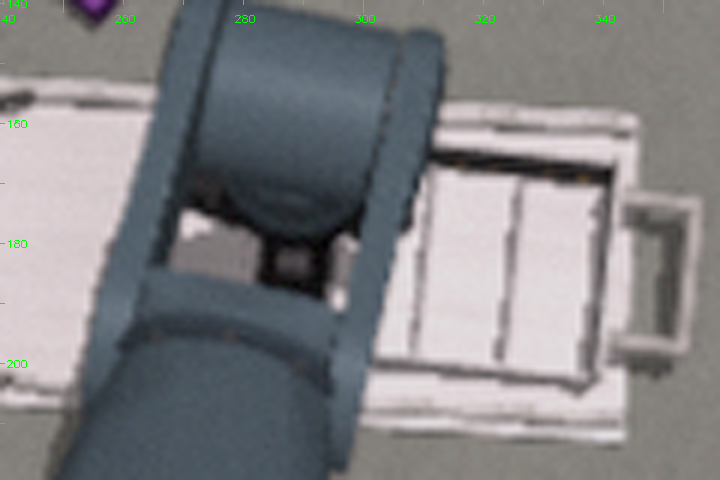

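>>> servo_tool([
  [255,[-0.8,0,0],[0,0,0]],
  [255,[-0.8,0.5,0],[0,0,0]],
  [255,[-0.8,1,0],[0,0,0]],
  [255,[-0.8,1.5,0],[0,0,0]],
  [255,[-0.8,2,0],[0,0,0]],
  [255,[-0.8,2.5,0],[0,0,0]],
  [255,[-0.8,3,0],[0,0,0]],
  [255,[-0.8,3,0],[0,0,0]],
])

```text
time_s: 19.85
ee_pos: [630.9, -4.9, 54.9]
tool_rot: [1.27, 1.168, -1.27]
wrist_force: [-0.8, -0.2, -0.7]
width: 0.196
```

```bash
python3 -c "
from h import *
go(619.1,-3.5,54,-4.8)
t=cam('top');s=cam('side');crop(s,205,200,275,270,10,'s15');crop(t,240,140,360,220,6,'t15')"
```

```text
at [630.9  -4.9  54.9] ang -4.79 F [-0.8 -0.2 -0.7] w 16.7 -> shift [  0.9 -11.8  -0.4] turn [ 0.01  0.01 -0.01] t 19.85
```

View pics/s15.png

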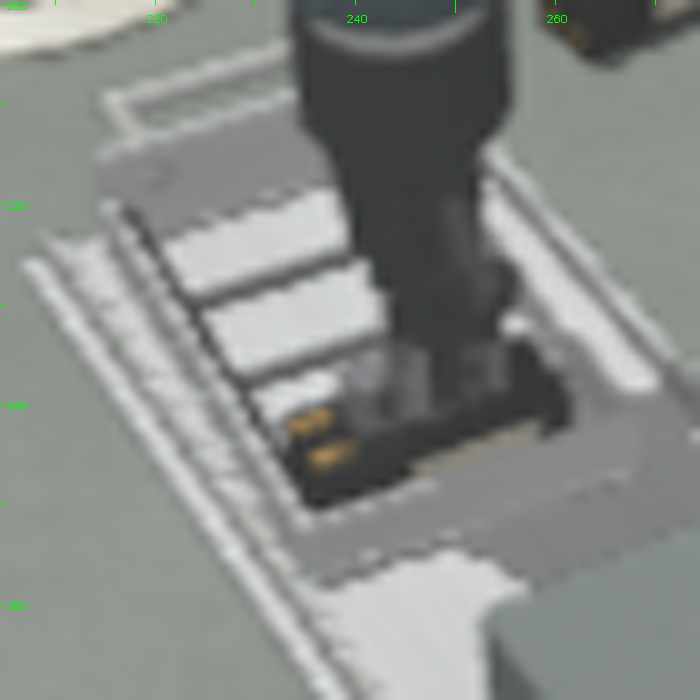

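View pics/t15.png

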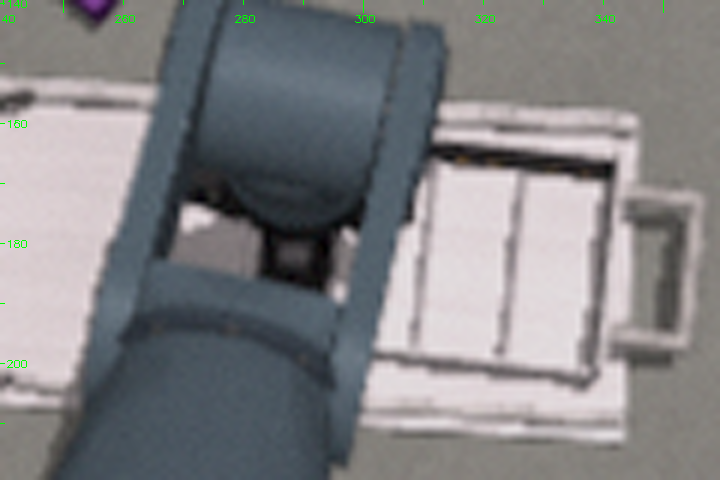

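>>> servo_tool([
  [200,[0,0,0],[0,0,0]],
  [150,[0,0,0],[0,0,0]],
  [150,[0,0,0],[0,0,0]],
  [150,[0,0,0],[0,0,0]],
  [150,[-15,0,0],[0,0,0]],
  [150,[-40,0,0],[0,0,0]],
  [150,[-75,0,0],[0,0,0]],
  [150,[-80,-30,0],[0,0,0]],
])

```text
time_s: 20.95
ee_pos: [604.4, -3.0, 140.0]
tool_rot: [1.274, 1.161, -1.265]
wrist_force: [-0.1, -0.4, 0.8]
width: 0.414
```

```bash
python3 -c "
from h import *
go(398.4,-229.4,110,4.0)"
```

```text
at [604.4  -3.  140. ] ang -4.8 F [-0.1 -0.4  0.8] w 35.2 -> shift [  28.6 -186.6  242.8] turn [-8.8   0.09 -0.5 ] t 20.95
```

>>> servo_tool([
  [90,[0,-28,30],[-1,0,0]],
  [90,[0,-55,65],[-2,0,0]],
  [90,[0,-83,100],[-3,0,0]],
  [90,[0,-110,140],[-5,0,0]],
  [90,[0,-135,180],[-6,0,0]],
  [90,[10,-160,215],[-8,0,0]],
  [90,[20,-180,238],[-8.8,0,0]],
  [90,[25,-184,243],[-8.8,0,0]],
])

```text
time_s: 21.95
ee_pos: [396.5, -230.2, 110.7]
tool_rot: [1.159, 1.239, -1.159]
wrist_force: [0.5, 0.8, 0.2]
width: 0.649
```

```bash
python3 -c "
from h import *
go(398.4,-229.4,40,4.0)
t=cam('top','top16');s=cam('side');crop(s,205,170,295,270,7,'s16');crop(t,260,140,360,220,7,'t16')"
```

```text
at [ 396.5 -230.2  110.7] ang 3.85 F [0.5 0.8 0.2] w 55.2 -> shift [70.7  1.9 -0.7] turn [-0.15  0.05 -0.04] t 21.95
```

View pics/s16.png

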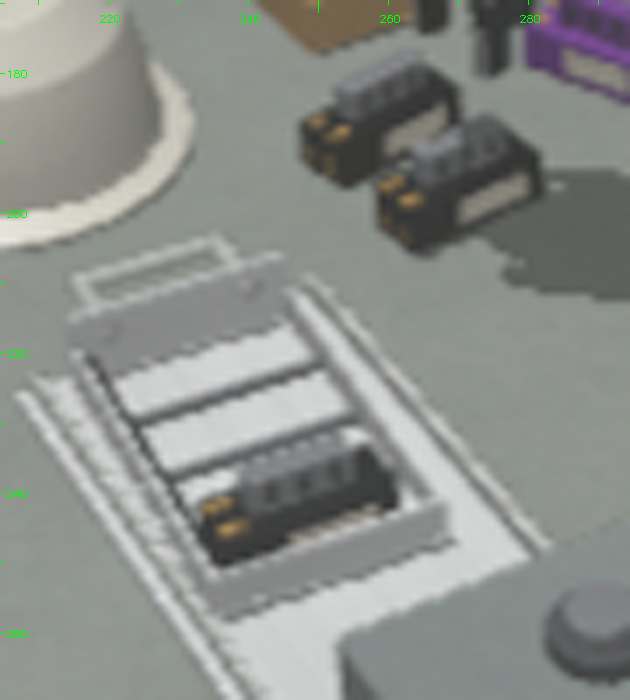

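View pics/t16.png

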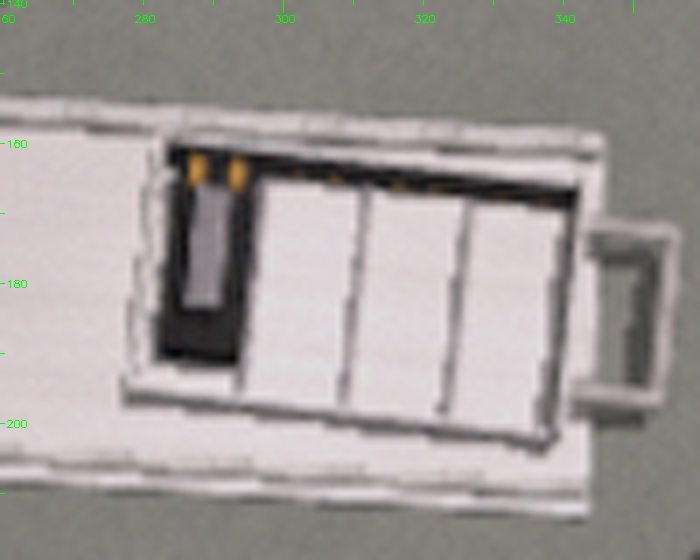

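```bash
python3 - <<'E'
from h import *
t=cam("top")
px=lambda X,Y:(260+X/7-.5+.07,140+Y/7-.5+.07)
a=np.radians(85.2)
Rr=onz(t,*px(577,208),15);M=onz(t,*px(262,180),15)
d=M-Rr;print("bar ang",np.degrees(np.arctan2(d[1],d[0])))
ex=np.array([np.cos(a),np.sin(a)]);ey=np.array([-ex[1],ex[0]])
c=Rr[:2]+104*ex+54*ey;print("c",c)
for p,q,X in (((262,180),(240,392),52),((367,190),(345,405),0),((469,205),(445,412),-52)):
    A=onz(t,*px(*p),19);B=onz(t,*px(*q),19);m=((A+B)/2)[:2];d=A-B;print(X,(m-c)@ex-X,np.degrees(np.arctan2(d[1],d[0])))
A=onz(t,*px(207,188),82-9);  # rib
r0=onz(t,*px(212,186),73);r1=onz(t,*px(203,307),73);m=((r0+r1)/2)[:2];print("packA",m,(m-c)@ex,(m-c)@ey,np.linalg.norm(r0-r1),np.degrees(np.arctan2(*(r0-r1)[1::-1])))
for X in (26,-26):print(X,(c+X*ex-4*ey).round(1),(c+X*ex+3*ey).round(1))
E
```

```text
bar ang 86.09865997491474
c [619.72137884 -82.81004108]
52 3.9020390357674657 -4.586208728909693
0 2.6392928877433097 -4.6977390872395
-52 3.493153974299041 -5.642149509864797
packA [630.07412813  -4.49094916] 78.91071157443099 -3.7628680421112377 60.228836273987774 -2.8525298062935924
26 [625.9 -57.2] [618.9 -56.7]
-26 [ 621.5 -109.1] [ 614.6 -108.5]
```

>>> servo_tool([
  [90,[25,2,-1],[0,0,0]],
  [90,[50,2,-1],[0,0,0]],
  [90,[65,2,-1],[0,0,0]],
  [90,[70,2,-1],[0,0,0]],
  [90,[70,2,-1],[0,0,0]],
  [200,[70,2,-1],[0,0,0]],
  [255,[70,2,-1],[0,0,0]],
  [255,[70,2,-1],[0,0,0]],
])

```text
time_s: 23.1
ee_pos: [399.6, -228.3, 40.7]
tool_rot: [1.157, 1.24, -1.157]
wrist_force: [0.1, 0.0, 3.0]
width: 0.199
```

>>> servo_tool([
  [255,[0,0,0],[0,0,0]],
  [255,[-5,0,0],[0,0,0]],
  [255,[-25,0,0],[0,0,0]],
  [255,[-55,0,0],[0,0,0]],
  [255,[-80,0,0],[0,0,0]],
  [255,[-90,0,0],[0,0,0]],
  [255,[-90,0,0],[0,0,0]],
  [255,[-90,0,0],[0,0,0]],
])

```text
time_s: 24.1
ee_pos: [398.5, -227.2, 128.9]
tool_rot: [1.158, 1.244, -1.158]
wrist_force: [-0.5, -0.2, -2.3]
width: 0.198
```

```bash
python3 -c "
from h import *
go(618,-56.3,130,-4.6)"
```

```text
at [ 398.5 -227.2  128.9] ang 4.0 F [-0.5 -0.2 -2.3] w 16.8 -> shift [  -1.1  230.9 -155.1] turn [ 8.6  -0.09  0.09] t 24.1
```

>>> servo_tool([
  [255,[0,25,-15],[1,0,0]],
  [255,[0,62,-40],[2,0,0]],
  [255,[0,102,-68],[4,0,0]],
  [255,[0,142,-96],[6,0,0]],
  [255,[0,182,-124],[7,0,0]],
  [255,[0,215,-145],[8,0,0]],
  [255,[0,231,-155],[8.6,0,0]],
  [255,[0,231,-155],[8.6,0,0]],
])

```text
time_s: 25.1
ee_pos: [618.6, -55.9, 128.3]
tool_rot: [1.266, 1.173, -1.268]
wrist_force: [-0.9, -0.7, -2.1]
width: 0.195
```

```bash
python3 -c "
from h import *
go(618,-56.3,59,-4.6)
go(618,-56.3,59,-4.6)
cam('top');go(618,-56.3,59,-4.6)"
```

```text
at [618.6 -55.9 128.3] ang -4.48 F [-0.9 -0.7 -2.1] w 16.6 -> shift [69.3 -0.4  0.4] turn [ 0.12 -0.03  0.14] t 25.1
at [618.6 -55.9 128.3] ang -4.48 F [-0.9 -0.7 -2.1] w 16.6 -> shift [69.3 -0.4  0.4] turn [ 0.12 -0.03  0.14] t 25.1
at [617.9 -56.6 128.4] ang -4.52 F [-0.3 -0.7 -1.4] w 16.9 -> shift [69.4  0.3 -0.3] turn [ 0.08 -0.02  0.16] t 25.15
```

>>> servo_tool([
  [255,[20,0,0],[0,0,0]],
  [255,[40,0,0],[0,0,0]],
  [255,[55,0,0],[0,0,0]],
  [255,[64,0,0],[0,0,0]],
  [255,[69,0,0],[0,0,0]],
  [255,[72,0,0],[0,0,0]],
  [255,[73,0,0],[0,0,0]],
  [255,[73,0,0],[0,0,0]],
])

```text
time_s: 26.15
ee_pos: [618.9, -56.3, 62.5]
tool_rot: [1.267, 1.171, -1.267]
wrist_force: [-18.6, 6.9, 37.1]
width: 0.198
```

```bash
python3 -c "
from h import *
go(618,-56.3,55.5,-4.6)
s=cam('side');crop(s,205,170,295,270,7,'s17')"
```

```text
at [618.9 -56.3  62.5] ang -4.52 F [-18.6   6.9  37.1] w 16.8 -> shift [ 7.  -0.9  0. ] turn [ 0.08 -0.    0.03] t 26.15
```

View pics/s17.png

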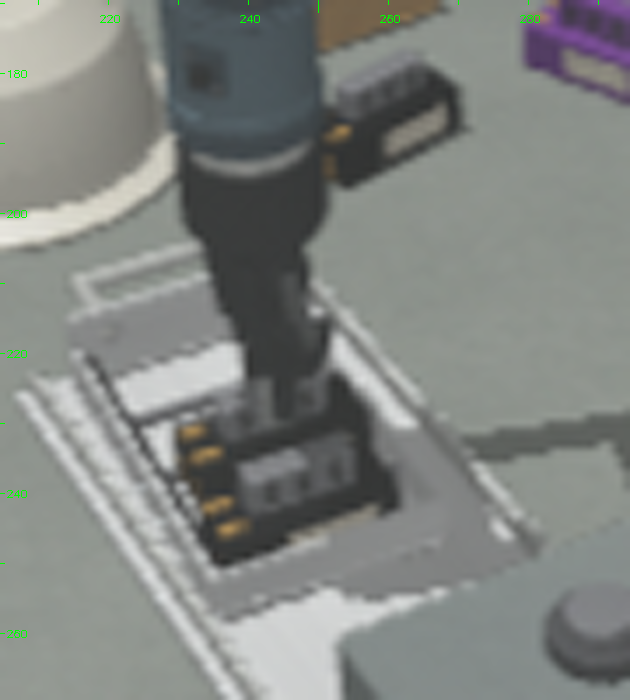

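>>> servo_tool([
  [255,[-8,0,0],[0,0,0]],
  [255,[-18,0,0],[0,0,0]],
  [255,[-18,0,0],[0,0,0]],
  [255,[-18,0,0],[0,0,0]],
  [255,[-18,0,0],[0,0,0]],
  [255,[-18,0,0],[0,0,0]],
  [255,[-18,0,0],[0,0,0]],
  [255,[-18,0,0],[0,0,0]],
])

```text
time_s: 27.2
ee_pos: [618.7, -57.1, 75.0]
tool_rot: [1.268, 1.17, -1.268]
wrist_force: [-0.3, -0.3, -1.3]
width: 0.199
```

```bash
python3 -c "
from h import *
go(618,-56.3,70,-4.6)
t=cam('top');s=cam('side');crop(s,215,200,275,260,11,'s18');crop(t,260,140,360,220,7,'t18')"
```

```text
at [618.7 -57.1  75. ] ang -4.59 F [-0.3 -0.3 -1.3] w 16.9 -> shift [ 5.  -0.8 -0.7] turn [ 0.01 -0.    0.  ] t 27.2
```

View pics/s18.png

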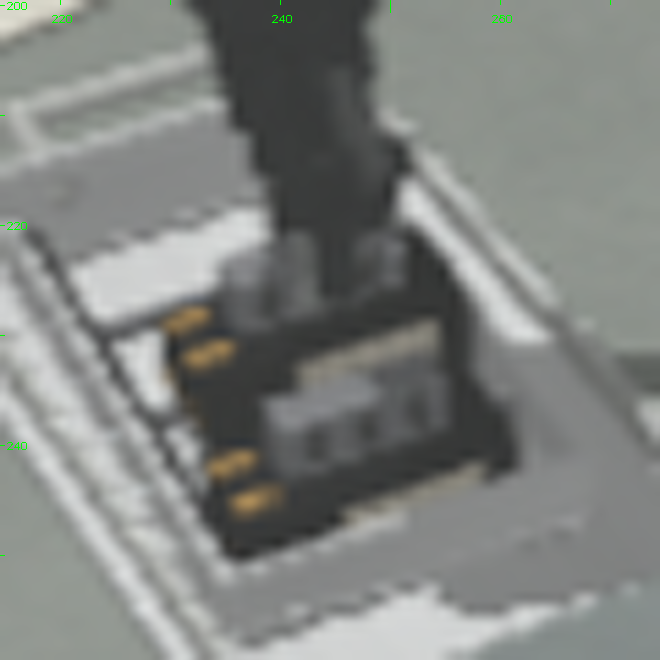

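View pics/t18.png

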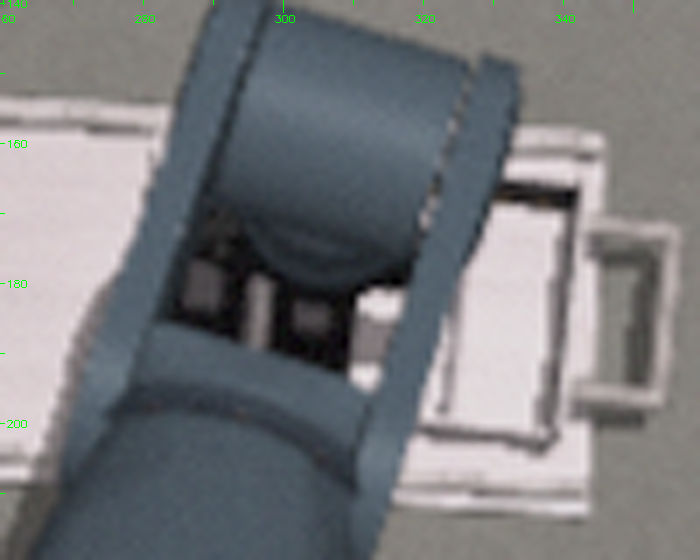

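```bash
python3 - <<'E'
from h import *
t=cam("top")
im=t["image"].astype(int).sum(2)/3
for v in (184,185,186,187,188): print(v,im[v,280:318].round().astype(int).tolist())
a=np.radians(85.3);ex=np.array([np.cos(a),np.sin(a)])
c=np.array([619.7,-82.8])
for u in (294.6,298.2,310.2):
  print(u,[(z,round(float((onz(t,u,185.5,z)[:2]-c)@ex),1)) for z in (15,23,34.5,49,68.5)])
E
```

```text
184 [93, 92, 65, 43, 35, 16, 27, 39, 40, 39, 41, 29, 18, 21, 32, 62, 112, 125, 79, 16, 17, 24, 63, 67, 64, 65, 58, 31, 14, 13, 49, 153, 182, 210, 221, 221, 208, 139]
185 [99, 75, 58, 43, 33, 23, 17, 21, 13, 22, 22, 21, 21, 19, 36, 71, 115, 125, 77, 8, 13, 32, 63, 72, 71, 76, 61, 35, 6, 19, 57, 113, 126, 168, 181, 182, 154, 113]
186 [89, 83, 81, 78, 74, 63, 47, 35, 23, 13, 12, 22, 16, 20, 35, 77, 115, 116, 66, 17, 18, 32, 54, 61, 59, 64, 54, 29, 15, 10, 63, 109, 126, 125, 126, 124, 101, 93]
187 [83, 89, 93, 94, 96, 92, 83, 71, 70, 58, 36, 23, 23, 7, 47, 76, 113, 105, 58, 19, 14, 18, 34, 32, 36, 45, 30, 25, 7, 7, 73, 114, 124, 125, 125, 121, 96, 93]
188 [83, 85, 92, 94, 94, 97, 97, 97, 93, 83, 73, 63, 56, 38, 55, 84, 112, 109, 54, 13, 16, 13, 13, 23, 27, 27, 17, 14, 17, 3, 89, 118, 127, 128, 127, 102, 96, 98]
294.6 [(15, 56.9), (23, 56.9), (34.5, 56.9), (49, 56.8), (68.5, 56.7)]
298.2 [(15, 44.3), (23, 44.3), (34.5, 44.3), (49, 44.4), (68.5, 44.4)]
310.2 [(15, 2.1), (23, 2.3), (34.5, 2.6), (49, 3.0), (68.5, 3.6)]
```

>>> servo_tool([
  [255,[0,0,-2.3],[0,0,0]],
  [255,[4,0,-2.3],[0,0,0]],
  [255,[8,0,-2.3],[0,0,0]],
  [255,[11,0,-2.3],[0,0,0]],
  [255,[13,0,-2.3],[0,0,0]],
  [255,[15,0,-2.3],[0,0,0]],
  [255,[16,0,-2.3],[0,0,0]],
  [255,[16,0,-2.3],[0,0,0]],
])

```text
time_s: 28.35
ee_pos: [618.9, -54.7, 59.0]
tool_rot: [1.268, 1.17, -1.268]
wrist_force: [-0.3, 0.1, -0.6]
width: 0.194
```

>>> servo_tool([
  [255,[1,0,0],[0,0,0]],
  [255,[2,0,0],[0,0,0]],
  [255,[3,0,0],[0,0,0]],
  [255,[3,0,0],[0,0,0]],
  [255,[3,0,0],[0,0,0]],
  [255,[3,0,0],[0,0,0]],
  [255,[3,0,0],[0,0,0]],
  [255,[3,0,0],[0,0,0]],
])

```text
time_s: 29.35
ee_pos: [618.9, -54.8, 56.1]
tool_rot: [1.268, 1.17, -1.268]
wrist_force: [0.2, -0.2, -1.6]
width: 0.199
```

```bash
python3 -c "
from h import *
go(618,-56.3,70,-4.6)
s=cam('side');crop(s,215,200,275,260,11,'s19')"
```

```text
at [618.9 -54.8  56.1] ang -4.6 F [ 0.2 -0.2 -1.6] w 16.9 -> shift [-13.9  -0.8   1.6] turn [ 0.  0. -0.] t 29.35
```

View pics/s19.png

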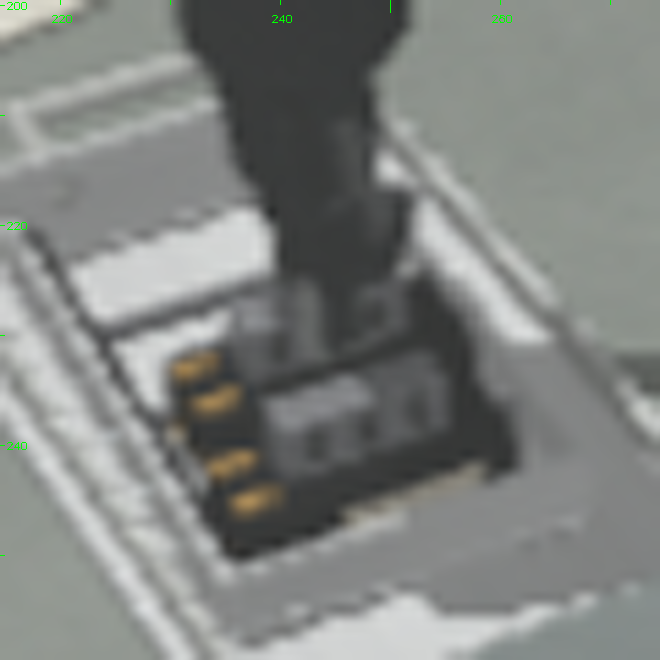

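>>> servo_tool([
  [255,[0.7,0,0],[0,0,0]],
  [255,[0.7,1.5,0],[0,0,0]],
  [255,[0.7,3,0],[0,0,0]],
  [255,[0.7,4.5,0],[0,0,0]],
  [255,[0.7,5.5,0],[0,0,0]],
  [255,[0.7,6.5,0],[0,0,0]],
  [255,[0.7,7,0],[0,0,0]],
  [255,[0.7,7,0],[0,0,0]],
])

```text
time_s: 30.4
ee_pos: [625.9, -55.5, 55.9]
tool_rot: [1.268, 1.17, -1.268]
wrist_force: [-5.2, 0.2, 5.7]
width: 0.197
```

>>> servo_tool([
  [255,[0,0.3,0],[0,0,0]],
  [255,[0,0.6,0],[0,0,0]],
  [255,[0,0.9,0],[0,0,0]],
  [255,[0,1.2,0],[0,0,0]],
  [255,[0,1.5,0],[0,0,0]],
  [255,[0,1.8,0],[0,0,0]],
  [255,[0,2,0],[0,0,0]],
  [255,[0,2,0],[0,0,0]],
])

```text
time_s: 31.4
ee_pos: [626.6, -55.5, 55.9]
tool_rot: [1.266, 1.173, -1.27]
wrist_force: [-9.9, -0.4, 9.6]
width: 0.199
```

```bash
python3 -c "
from h import *
go(618,-56.3,70,-4.6)
s=cam('side');crop(s,215,200,275,260,11,'s20')"
```

```text
at [626.6 -55.5  55.9] ang -4.58 F [-9.9 -0.4  9.6] w 16.9 -> shift [-14.1  -8.6   1.5] turn [0.02 0.01 0.18] t 31.4
```

View pics/s20.png

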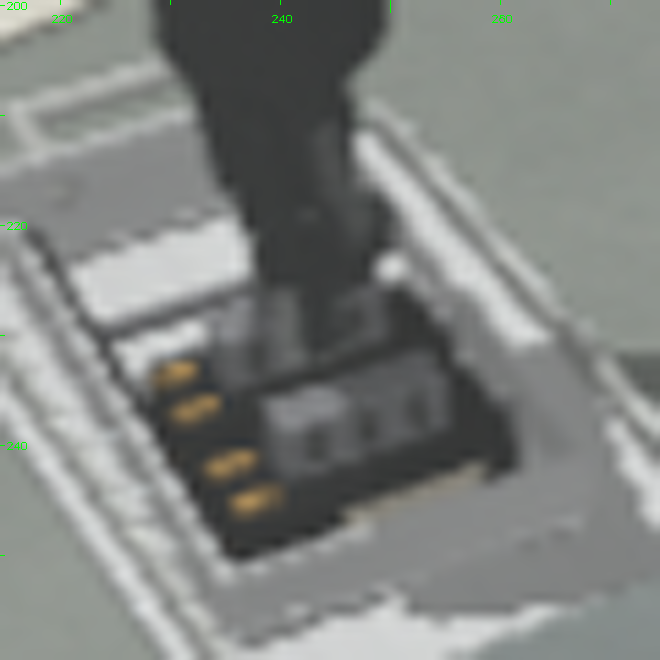

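>>> servo_tool([
  [255,[-0.4,0.3,0],[0,0,0]],
  [255,[-0.6,0.8,0],[0,0,0]],
  [255,[-0.6,1.2,0],[0,0,0]],
  [255,[-0.6,1.2,0],[0,0,0]],
  [200,[-0.6,1.2,0],[0,0,0]],
  [150,[-0.6,1.2,0],[0,0,0]],
  [150,[-0.6,1.2,0],[0,0,0]],
  [150,[-0.6,1.2,0],[0,0,0]],
])

```text
time_s: 32.45
ee_pos: [629.3, -55.6, 56.0]
tool_rot: [1.268, 1.17, -1.268]
wrist_force: [-0.7, -0.6, -0.3]
width: 0.413
```

>>> servo_tool([
  [150,[-20,0,0],[0,0,0]],
  [150,[-50,0,0],[0,0,0]],
  [150,[-75,-20,10],[0,0,0]],
  [150,[-75,-60,50],[0,0,0]],
  [150,[-75,-100,100],[0,0,0]],
  [90,[-75,-140,150],[-4,0,0]],
  [90,[-75,-180,200],[-8,0,0]],
  [90,[-75,-205,235],[-12,0,0]],
])

```text
time_s: 33.45
ee_pos: [404.7, -275.4, 132.7]
tool_rot: [1.112, 1.266, -1.112]
wrist_force: [0.4, -0.6, 0.7]
width: 0.649
```

```bash
python3 -c "
from h import *
t=cam('top','top21');s=cam('side');crop(s,205,170,295,270,7,'s21');crop(t,260,140,360,220,7,'t21')
go(403.6,-317.7,110,8.3)"
```

```text
at [ 404.1 -277.1  132.8] ang 7.2 F [ 1.   0.8 -0.3] w 55.4 -> shift [22.9 -5.6 40.1] turn [-1.1   0.18 -0.04] t 33.55
```

View pics/t21.png

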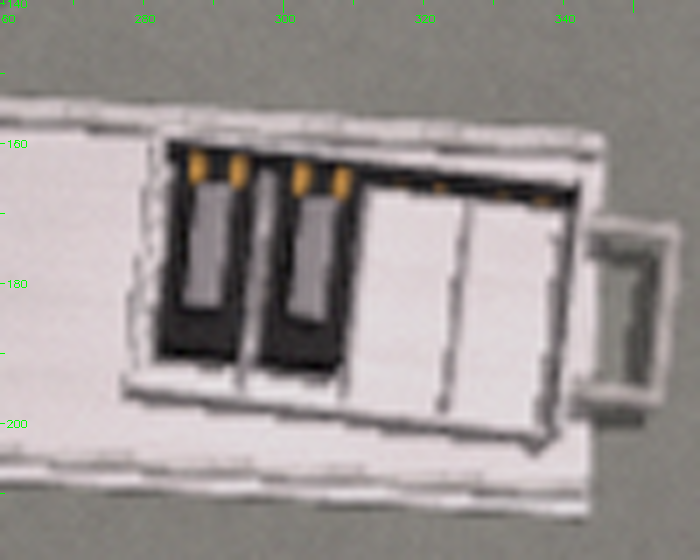

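View pics/top21.png

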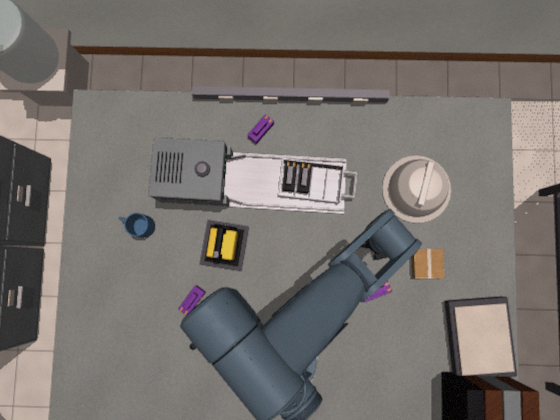

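```bash
python3 - <<'E'
from h import *
t=cam("top")
px=lambda X,Y:(260+X/7-.43,140+Y/7-.43)
a=np.radians(85.3);ex=np.array([np.cos(a),np.sin(a)]);ey=np.array([-ex[1],ex[0]])
Rr=onz(t,*px(577,207),15)[:2]; c=Rr+104*ex+54*ey;print("c",c)
for p,q in (((212,185),(203,307)),((319,195),(307,319))):
    r0=onz(t,*px(*p),73);r1=onz(t,*px(*q),73);m=((r0+r1)/2)[:2];print(m,(m-c)@ex,(m-c)@ey,np.linalg.norm(r0-r1),np.degrees(np.arctan2(*(r0-r1)[1::-1])))
for p,q,X in (((469,205),(443,412),-52),):
    A=onz(t,*px(*p),19);B=onz(t,*px(*q),19);m=((A+B)/2)[:2];d=A-B;print(X,(m-c)@ex-X,np.degrees(np.arctan2(d[1],d[0])))
# body edges at row
for X,Y,z in ((240,345,49),(262,345,49),(342,345,49),(160,345,49)):
    m=onz(t,*px(X,Y),z)[:2];print(X,(m-c)@ex)
print((c-26*ex-4*ey),(c-26*ex+3.5*ey))
E
```

```text
c [620.0472351  -82.88306156]
[630.32328734  -4.48515536] 78.97628876215185 -3.8176903356461893 60.72597146637312 -2.8182120567217543
[626.02469438 -56.17930442] 27.10374683526985 -3.769293361354428 61.782169200928095 -4.301991038913662
-52 4.045625951734728 -6.177824974476885
240 58.18202703750378
262 47.35860661957873
342 8.01936417268585
160 97.55858523030243
[ 621.90338342 -109.12338765] [ 614.42860302 -108.50884884]
```

>>> servo_tool([
  [90,[10,-3,20],[0,0,0]],
  [90,[20,-5,35],[-1,0,0]],
  [90,[23,-5,40],[-1.1,0,0]],
  [90,[23,-5,40],[-1.1,0,0]],
  [90,[23,-5,40],[-1.1,0,0]],
  [90,[23,-5,40],[-1.1,0,0]],
  [90,[23,-5,40],[-1.1,0,0]],
  [90,[23,-5,40],[-1.1,0,0]],
])

```text
time_s: 34.6
ee_pos: [406.2, -313.7, 108.1]
tool_rot: [1.099, 1.276, -1.099]
wrist_force: [-0.5, -0.7, -0.1]
width: 0.646
```

```bash
python3 -c "
from h import *
t=cam('top');s=cam('side');crop(s,220,150,300,210,8,'s22');crop(t,340,200,400,270,9,'t22')
go(403.6,-317.7,40,8.3)"
```

```text
at [ 406.1 -313.7  108.1] ang 8.51 F [-0.1  0.2 -0.6] w 55.2 -> shift [68.1 -3.1  3.6] turn [ 0.21  0.   -0.  ] t 34.7
```

View pics/s22.png

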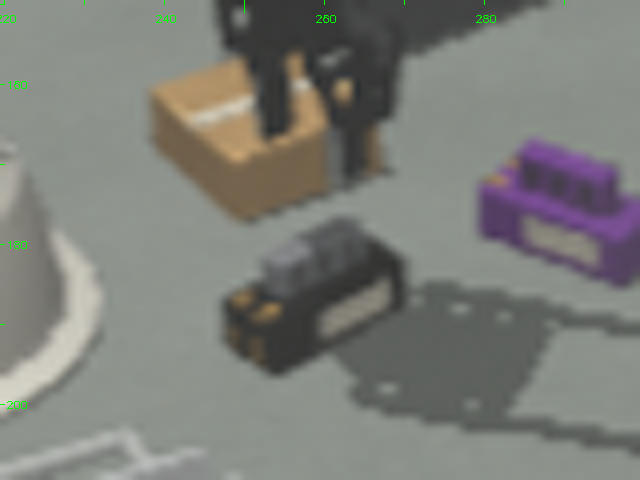

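>>> servo_tool([
  [90,[5,-3,3.6],[0,0,0]],
  [90,[30,-3,3.6],[0,0,0]],
  [90,[55,-3,3.6],[0,0,0]],
  [90,[68,-3,3.6],[0,0,0]],
  [90,[68,-3,3.6],[0,0,0]],
  [200,[68,-3,3.6],[0,0,0]],
  [255,[68,-3,3.6],[0,0,0]],
  [255,[68,-3,3.6],[0,0,0]],
])

```text
time_s: 35.7
ee_pos: [404.4, -318.6, 41.1]
tool_rot: [1.098, 1.273, -1.099]
wrist_force: [-0.6, -0.6, 4.2]
width: 0.2
```

>>> servo_tool([
  [255,[0,0,0],[0,0,0]],
  [255,[-5,0,0],[0,0,0]],
  [255,[-25,0,0],[0,0,0]],
  [255,[-55,0,0],[0,0,0]],
  [255,[-80,0,0],[0,0,0]],
  [255,[-90,0,0],[0,0,0]],
  [255,[-90,0,0],[0,0,0]],
  [255,[-90,0,0],[0,0,0]],
])

```text
time_s: 36.7
ee_pos: [403.1, -317.0, 128.7]
tool_rot: [1.1, 1.278, -1.099]
wrist_force: [-0.4, -0.3, -1.6]
width: 0.197
```

```bash
python3 -c "
from h import *
go(614.5,-107.1,128,-4.7)
s=cam('side');crop(s,220,150,300,210,8,'s23')"
```

```text
at [ 403.1 -317.   128.7] ang 8.5 F [-0.4 -0.3 -1.6] w 16.8 -> shift [   0.8  240.1 -176.3] turn [13.2  -0.1   0.08] t 36.7
```

View pics/s23.png

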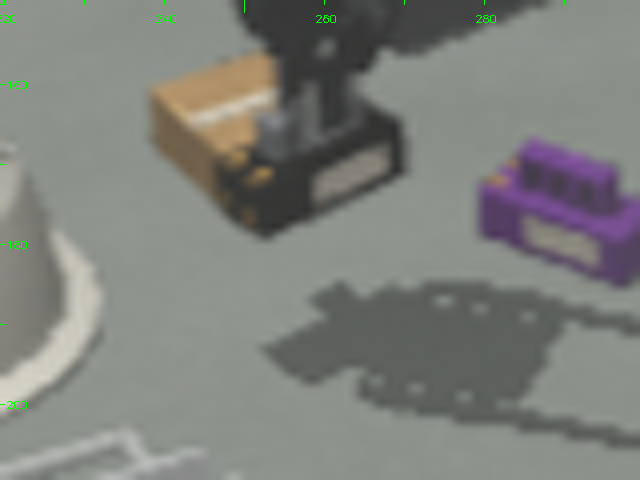

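>>> servo_tool([
  [255,[0,25,-18],[2,0,0]],
  [255,[0,62,-45],[4,0,0]],
  [255,[0,102,-76],[6,0,0]],
  [255,[0,142,-106],[8,0,0]],
  [255,[0,182,-136],[10,0,0]],
  [255,[0,220,-163],[12,0,0]],
  [255,[0,239,-176],[13.2,0,0]],
  [255,[0,239,-176],[13.2,0,0]],
])

```text
time_s: 37.75
ee_pos: [614.2, -106.7, 128.5]
tool_rot: [1.267, 1.173, -1.268]
wrist_force: [-0.2, -1.1, -1.9]
width: 0.203
```

```bash
python3 -c "
from h import *
cam('top');cam('top');go(614.5,-107.1,66,-4.7)"
```

```text
at [ 613.1 -108.4  128.8] ang -4.65 F [-0.4 -0.5 -1.5] w 16.8 -> shift [62.8  1.4 -1.4] turn [ 0.05 -0.01  0.12] t 37.85
```

>>> servo_tool([
  [255,[18,0.5,-0.7],[0,0,0]],
  [255,[36,0.5,-0.7],[0,0,0]],
  [255,[46,0.5,-0.7],[0,0,0]],
  [255,[46,0.5,-0.7],[0,0,0]],
  [255,[46,0.5,-0.7],[0,0,0]],
  [255,[46,0.5,-0.7],[0,0,0]],
  [255,[46,0.5,-0.7],[0,0,0]],
  [255,[46,0.5,-0.7],[0,0,0]],
])

```text
time_s: 38.85
ee_pos: [614.8, -107.7, 84.3]
tool_rot: [1.269, 1.169, -1.269]
wrist_force: [-0.4, 0.3, -0.9]
width: 0.199
```

```bash
python3 - <<'E'
from h import *
t=cam("top");go(614.5,-107.1,66,-4.7)
s=cam("side")
crop(t,270,150,360,220,8,"t24");crop(s,205,180,285,260,8,'s24')
E
```

```text
at [ 614.7 -107.7   84.2] ang -4.69 F [ 1.   0.3 -1. ] w 17.0 -> shift [18.2 -0.3 -0.5] turn [ 0.01  0.01 -0.02] t 38.9
```

View pics/t24.png

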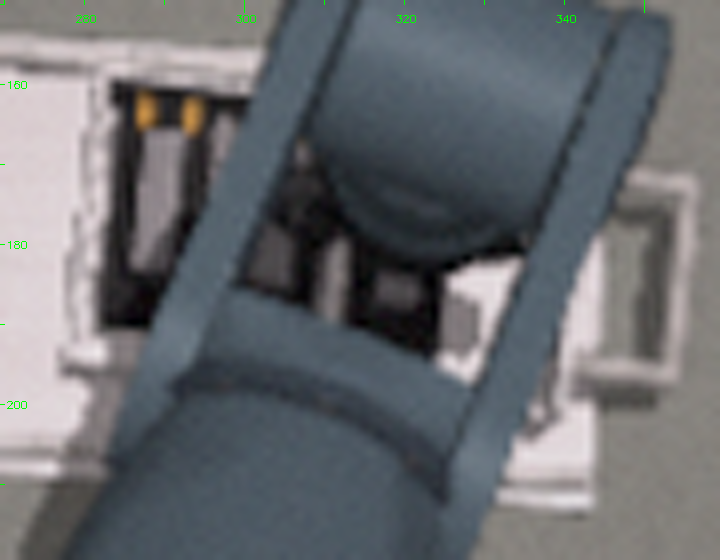

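View pics/s24.png

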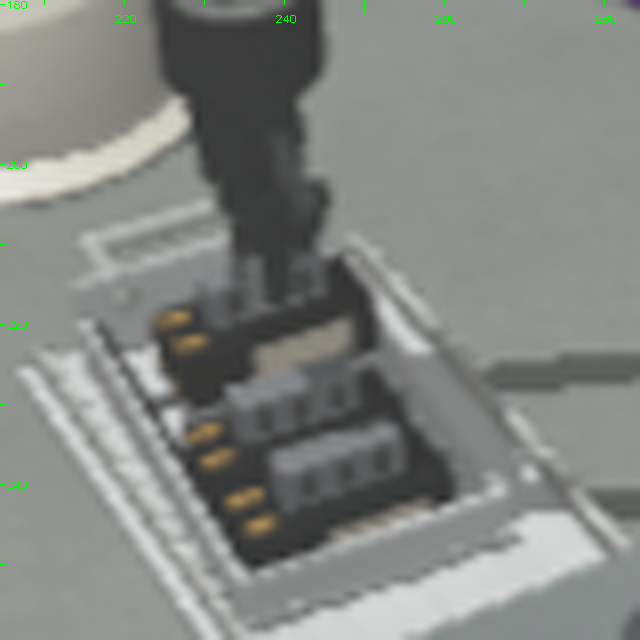

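```bash
python3 - <<'E'
from h import *
t=cam("top")
im=t["image"].astype(int).sum(2)/3
for v in (186,187,188): print(v,im[v,305:332].round().astype(int).tolist())
a=np.radians(85.3);ex=np.array([np.cos(a),np.sin(a)]);c=np.array([620,-82.9])
for u,z in ((309.5,49),(313.3,44),(324.6,78)): print(u,(onz(t,u,187,z)[:2]-c)@ex)
E
```

```text
186 [28, 18, 17, 21, 51, 85, 117, 101, 51, 17, 1, 26, 67, 79, 78, 76, 74, 47, 18, 19, 90, 161, 179, 209, 219, 219, 221]
187 [39, 15, 11, 13, 59, 95, 121, 98, 49, 15, 16, 27, 57, 60, 67, 62, 69, 44, 16, 9, 79, 116, 124, 164, 181, 209, 221]
188 [76, 69, 59, 40, 61, 104, 121, 92, 42, 17, 23, 24, 29, 35, 42, 47, 43, 25, 12, 9, 93, 117, 124, 123, 126, 197, 222]
309.5 5.002857007418328
313.3 -8.25007500532503
324.6 -45.25556438325484
```

>>> servo_tool([
  [255,[0,0,-1.4],[0,0,0]],
  [255,[8,0,-1.4],[0,0,0]],
  [255,[14,0,-1.4],[0,0,0]],
  [255,[18,0,-1.4],[0,0,0]],
  [255,[21,0,-1.4],[0,0,0]],
  [255,[23,0,-1.4],[0,0,0]],
  [255,[24,0,-1.4],[0,0,0]],
  [255,[24,0,-1.4],[0,0,0]],
])

```text
time_s: 40.0
ee_pos: [614.8, -106.3, 60.1]
tool_rot: [1.269, 1.169, -1.269]
wrist_force: [0.5, -0.5, -1.2]
width: 0.197
```

>>> servo_tool([
  [255,[2,0,0],[0,0,0]],
  [255,[4,0,0],[0,0,0]],
  [255,[4.5,0,0],[0,0,0]],
  [255,[4.5,2,0],[0,0,0]],
  [255,[4.5,4,0],[0,0,0]],
  [255,[4.5,5.5,0],[0,0,0]],
  [255,[4.5,6.5,0],[0,0,0]],
  [255,[4.5,6.5,0],[0,0,0]],
])

```text
time_s: 41.0
ee_pos: [620.9, -106.9, 56.1]
tool_rot: [1.269, 1.17, -1.27]
wrist_force: [-3.9, -0.4, 6.0]
width: 0.201
```

>>> servo_tool([
  [255,[0,0.5,0],[0,0,0]],
  [255,[0,1,0],[0,0,0]],
  [255,[0,1.5,0],[0,0,0]],
  [255,[0,2,0],[0,0,0]],
  [255,[0,2.5,0],[0,0,0]],
  [255,[0,2.5,0],[0,0,0]],
  [255,[0,2.5,0],[0,0,0]],
  [255,[0,2.5,0],[0,0,0]],
])

```text
time_s: 42.0
ee_pos: [622.2, -107.0, 56.2]
tool_rot: [1.268, 1.172, -1.272]
wrist_force: [-8.9, 0.5, 9.4]
width: 0.199
```

```bash
python3 - <<'E'
from h import *
go(614.5,-107.1,66,-4.7)
s=cam("side");crop(s,205,190,275,260,9,'s25')
E
```

```text
at [ 622.2 -107.    56.2] ang -4.68 F [-8.9  0.5  9.4] w 16.9 -> shift [-9.8 -7.7  0.8] turn [0.02 0.   0.19] t 42.0
```

View pics/s25.png

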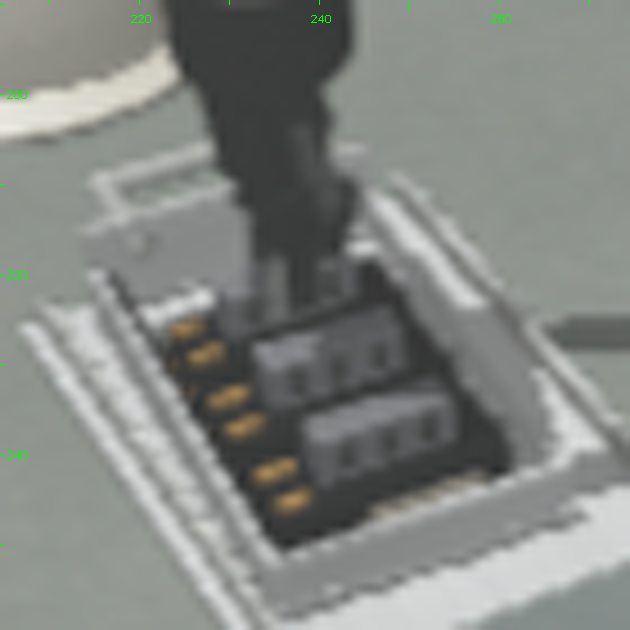

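Same signature as before; relieve, nudge, release and leave.

>>> servo_tool([
  [255,[-0.4,0.4,0],[0,0,0]],
  [255,[-0.6,1,0],[0,0,0]],
  [255,[-0.6,1.5,0],[0,0,0]],
  [255,[-0.6,1.5,0],[0,0,0]],
  [200,[-0.6,1.5,0],[0,0,0]],
  [150,[-0.6,1.5,0],[0,0,0]],
  [150,[-0.6,1.5,0],[0,0,0]],
  [150,[-0.6,1.5,0],[0,0,0]],
])

```text
time_s: 43.05
ee_pos: [625.3, -107.2, 56.1]
tool_rot: [1.269, 1.169, -1.269]
wrist_force: [-0.5, 0.2, 0.7]
width: 0.416
```

>>> servo_tool([
  [150,[-20,0,0],[0,0,0]],
  [150,[-50,0,0],[0,0,0]],
  [150,[-85,0,0],[0,0,0]],
  [150,[-100,-40,40],[0,0,0]],
  [150,[-100,-85,80],[0,0,0]],
  [90,[-100,-130,120],[0,0,0]],
  [90,[-100,-175,160],[0,0,0]],
  [90,[-100,-210,200],[0,0,0]],
])

```text
time_s: 44.05
ee_pos: [398.2, -290.5, 157.8]
tool_rot: [1.269, 1.167, -1.269]
wrist_force: [0.9, -0.4, -0.4]
width: 0.647
```

```bash
python3 -c "
from h import *
t=cam('top','top26');s=cam('side','side26');crop(s,205,180,295,280,7,'s26');crop(t,260,140,360,220,7,'t26')
crop(t,150,130,260,220,7,'t26b')
go(403.6,-317.7,110,8.3)"
```

```text
at [ 396.9 -292.9  157.9] ang -4.99 F [ 0.9  0.4 -0.7] w 55.2 -> shift [48.   8.8 24. ] turn [-13.29   0.17  -0.03] t 44.15
```

View pics/t26.png

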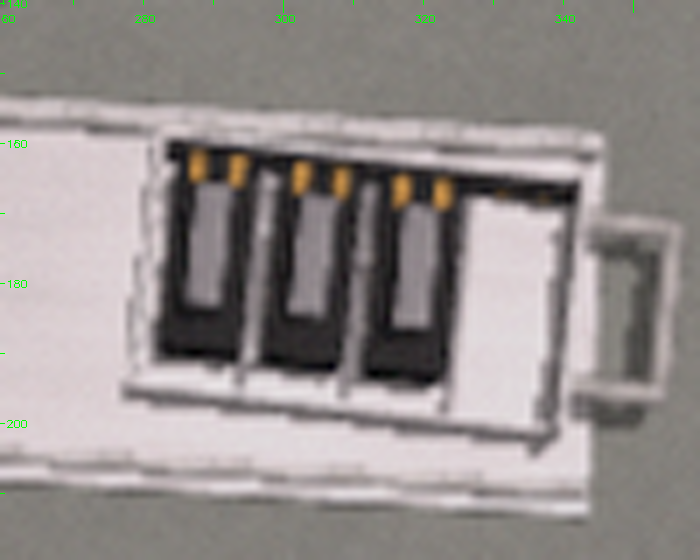

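View pics/t26b.png

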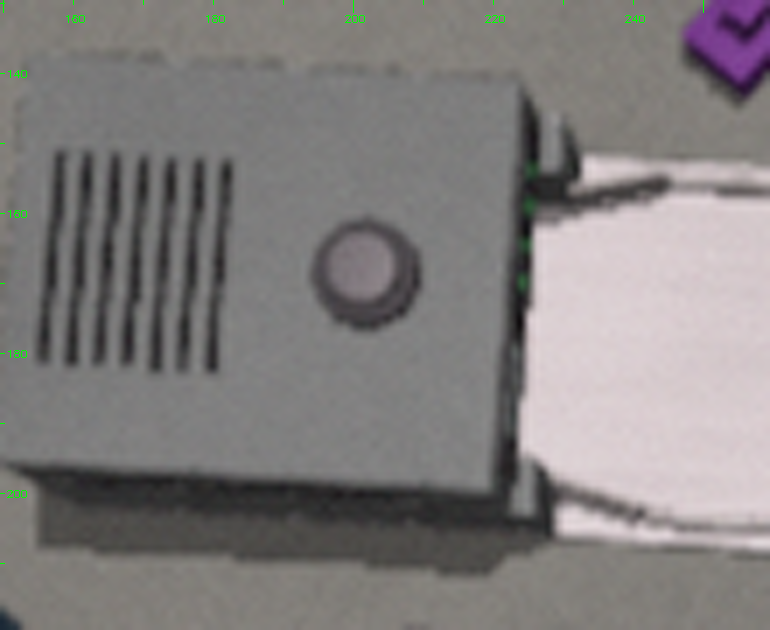

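View pics/s26.png

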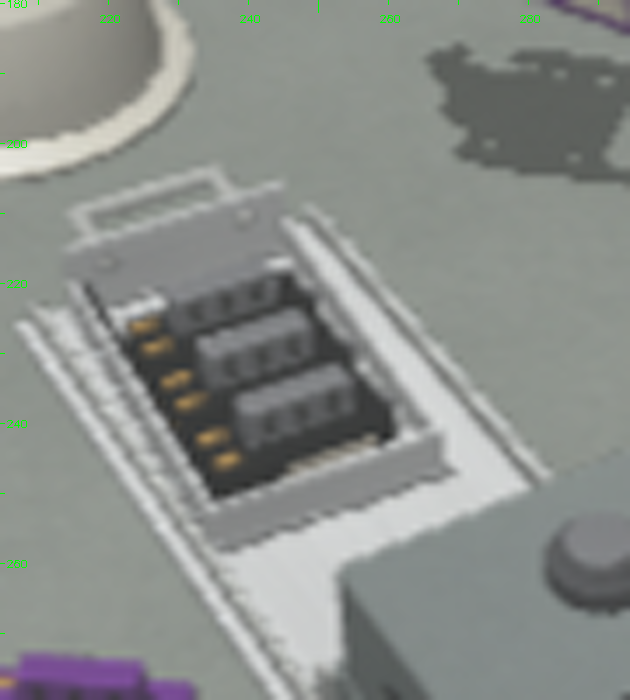

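View pics/top26.png

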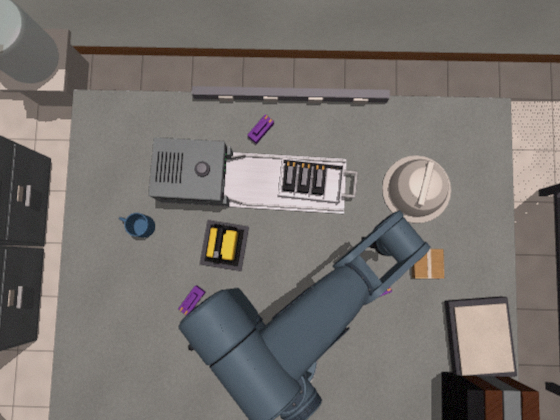

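```bash
python3 - <<'E'
from h import *
t=cam("top")
im=t["image"].astype(float).mean(2)
def cross(col,v0,v1,lev):
    g=col[v0:v1]
    for i in range(len(g)-1):
        if (g[i]-lev)*(g[i+1]-lev)<=0 and g[i]!=g[i+1]: return v0+i+(lev-g[i])/(g[i+1]-g[i])
up=[];lo=[]
for u in range(242,342,2):
    a=cross(im[:,u],146,165,160); 
    col=im[::-1,u]; b=cross(col,420-1-225,420-1-200,160); 
    if a: up.append((u,a))
    if b: lo.append((u,419-b))
def line(p,z):
    P=np.array([onz(t,*q,z)[:2] for q in p]); vx,vy,x0,y0=cv2.fitLine(P.astype(np.float32),cv2.DIST_HUBER,0,.01,.01).ravel()
    if vy<0:vx,vy=-vx,-vy
    r=np.abs((P-[x0,y0])@[-vy,vx]).mean()
    return np.array([x0,y0]),np.array([vx,vy]),r
for zu,zl in ((22,0),(22,10),(22,22)):
    (pu,du,ru),(pl,dl,rl)=line(up,zu),line(lo,zl)
    d=(du+dl)/2;d/=np.linalg.norm(d);n=np.array([-d[1],d[0]])
    print(zu,zl,"angs",np.degrees(np.arctan2(du[1],du[0])),np.degrees(np.arctan2(dl[1],dl[0])),"res",ru,rl,"width",(pl-pu)@n, "mid at y=-80/210:",[ (pu[0]+du[0]/du[1]*(Y-pu[1])+pl[0]+dl[0]/dl[1]*(Y-pl[1]))/2 for Y in (-80,210,300)])
# end edge
pts=[]
for v in range(168,208,3):
    row=im[v,:]; 
    for i in range(352,332,-1):
        pass
ends=[]
for v in list(range(160,168))+list(range(203,211)):
    b=cross(im[v,::-1],559-360,559-330,165)
    if b: ends.append((559-b,v))
print([onz(t,*e,10)[:2].round(1).tolist() for e in ends])
E
```

```text
22 0 angs 87.9607 87.73438 res 0.5490443201995929 0.567847889142546 width 192.6612 mid at y=-80/210: [np.float32(611.1676), np.float32(622.0673), np.float32(625.44995)]
22 10 angs 87.9607 87.734375 res 0.5490443201995929 0.5645144761876789 width 193.78908 mid at y=-80/210: [np.float32(610.60284), np.float32(621.50256), np.float32(624.8853)]
22 22 angs 87.9607 87.73438 res 0.5490443201995929 0.5605165690120691 width 195.14256 mid at y=-80/210: [np.float32(609.92523), np.float32(620.8249), np.float32(624.2076)]
[[699.7, -204.8], [692.0, -184.1], [688.9, -204.5], [685.3, -205.5], [681.6, -205.4], [678.0, -205.0], [674.4, -204.7], [545.1, -199.9], [541.6, -200.2], [538.0, -200.1], [534.5, -200.3], [530.9, -200.0], [527.3, -198.6], [523.8, -197.7]]
```

```bash
python3 - <<'E'
from h import *
t=cam("top");s=cam("side")
crop(t,335,160,365,210,13,"t27");crop(s,205,195,255,235,13,"s27")
E
```

```text
(no output)
```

View pics/t27.png

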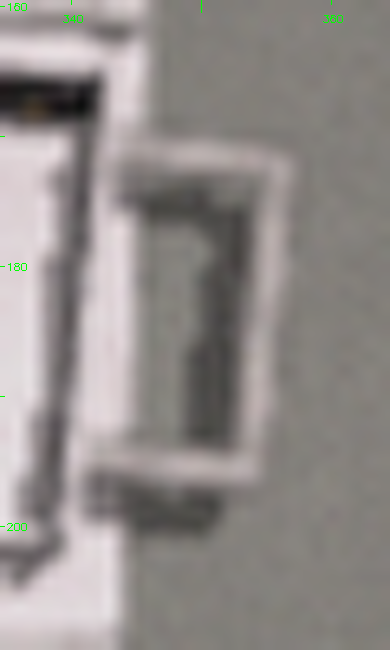

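View pics/s27.png

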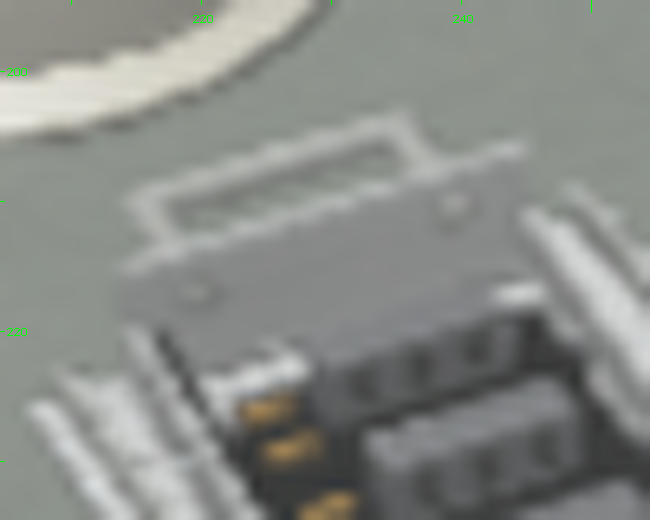

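```bash
python3 - <<'E'
from h import *
t=cam("top");s=cam("side")
px=lambda X,Y:(335+X/13-.46,160+Y/13-.46); sx=lambda X,Y:(205+X/13-.46,195+Y/13-.46)
A,B=(273,160),(247,465)
a=onz(t,*px(*A),46);b=onz(t,*px(*B),46);d=a-b
print(a,b,(a+b)/2,np.linalg.norm(d),np.degrees(np.arctan2(d[1],d[0])))
print(tri(t,px(*A),s,sx(140,196)),tri(t,px(*B),s,sx(400,118)))
go(608,-233,100,-4.7)
E
```

```text
[ 650.5828813  -234.71009063   46.        ] [ 568.04665695 -228.49800847   46.        ] [ 609.31476913 -231.60404955   46.        ] 82.76967013432433 -4.304246812381428
(array([ 652.97350928, -236.1359902 ,   45.65842197]), np.float64(5.257018692025373)) (array([ 568.8069461 , -228.98249787,   45.85725254]), np.float64(1.7153394342182213))
at [ 400.3 -288.8  156.7] ang -4.63 F [0.  0.1 0.4] w 54.9 -> shift [ 56.8 202.4 -72.4] turn [ 0.07  0.02 -0.05] t 44.4
```

>>> servo_tool([
  [150,[0,30,-10],[0,0,0]],
  [150,[0,70,-25],[0,0,0]],
  [150,[0,110,-40],[0,0,0]],
  [150,[15,150,-54],[0,0,0]],
  [150,[35,185,-67],[0,0,0]],
  [150,[56,203,-73],[0,0,0]],
  [150,[56,203,-73],[0,0,0]],
  [150,[56,203,-73],[0,0,0]],
])

```text
time_s: 45.4
ee_pos: [607.9, -232.4, 100.5]
tool_rot: [1.268, 1.17, -1.268]
wrist_force: [-0.5, 0.3, 0.0]
width: 0.412
```

```bash
python3 - <<'E'
from h import *
t=cam("top");s=cam("side");go(609,-232.5,25,-4.6)
crop(t,320,140,380,220,8,"t28");crop(s,195,150,265,230,8,"s28")
E
```

```text
at [ 607.9 -233.4  101.3] ang -4.69 F [ 0.4 -0.1 -1.2] w 35.0 -> shift [76.3  0.9 -1. ] turn [-0.09  0.05 -0.07] t 45.5
```

View pics/s28.png

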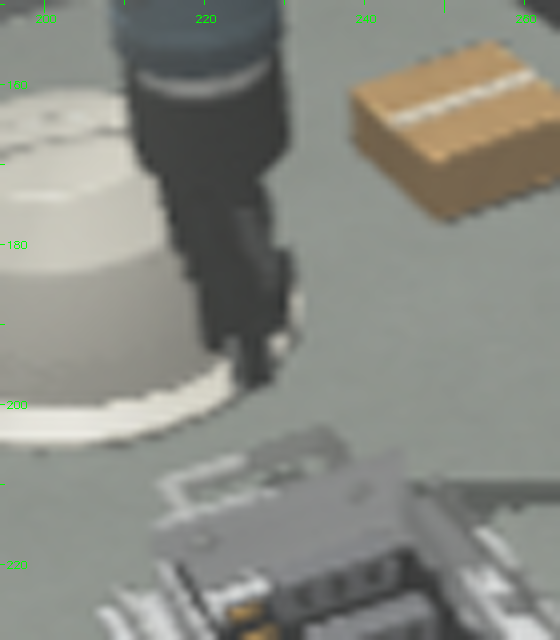

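>>> servo_tool([
  [150,[20,1,-0.5],[0,0,0]],
  [150,[40,1,-0.5],[0,0,0]],
  [150,[52,1,-0.5],[0,0,0]],
  [150,[62,1,-0.5],[0,0,0]],
  [150,[70,1,-0.5],[0,0,0]],
  [150,[75.5,1,-0.5],[0,0,0]],
  [150,[75.5,1,-0.5],[0,0,0]],
  [150,[75.5,1,-0.5],[0,0,0]],
])

```text
time_s: 46.5
ee_pos: [609.2, -232.9, 25.1]
tool_rot: [1.269, 1.169, -1.269]
wrist_force: [0.5, 0.9, 0.6]
width: 0.41
```

>>> servo_tool([
  [200,[0,0,0],[0,0,0]],
  [255,[0,0,0],[0,0,0]],
  [255,[0,0,0],[0,0,0]],
  [255,[0,0,0],[0,0,0]],
  [255,[0,0,0],[0,0,0]],
  [255,[0,0,0],[0,0,0]],
  [255,[0,0,0],[0,0,0]],
  [255,[0,0,0],[0,0,0]],
], grip_force=60)

```text
time_s: 47.5
ee_pos: [609.2, -232.7, 25.2]
tool_rot: [1.27, 1.169, -1.269]
wrist_force: [0.4, 2.7, 4.7]
width: 0.117
```

```bash
python3 - <<'E'
from h import *
t=cam("top");s=cam("side");go(619,141.2,25,-2.15)
crop(t,260,140,380,220,6,"t29");crop(s,195,170,285,260,7,"s29")
E
```

```text
at [ 609.2 -232.7   25.2] ang -4.69 F [-1.2  2.1  5.8] w 9.8 -> shift [ 2.000e-01 -2.080e+01 -3.734e+02] turn [-2.54  0.   -0.04] t 47.6
```

View pics/s29.png

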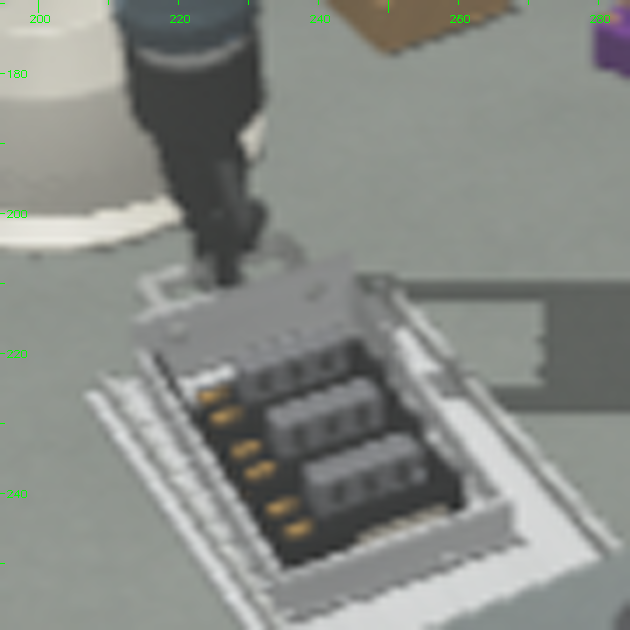

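View pics/t29.png

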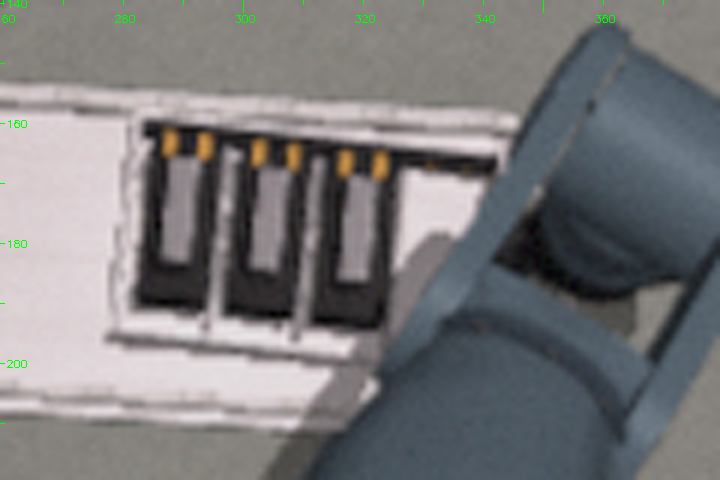

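>>> servo_tool([
  [255,[0,-1,-3],[0,0,0]],
  [255,[0,-2,-12],[-0.4,0,0]],
  [255,[0,-3,-24],[-0.8,0,0]],
  [255,[0,-4,-36],[-1.3,0,0]],
  [255,[0,-5.5,-50],[-1.8,0,0]],
  [255,[0,-7,-65],[-2.3,0,0]],
  [255,[0,-8,-75],[-2.55,0,0]],
  [255,[0,-8,-80],[-2.55,0,0]],
])

```text
time_s: 48.6
ee_pos: [608.0, -153.7, 25.2]
tool_rot: [1.235, 1.188, -1.237]
wrist_force: [0.6, -8.0, 2.8]
width: 0.115
```

```bash
python3 - <<'E'
from h import *
t=cam("top");s=cam("side");go(619,141.2,25,-2.15)
crop(t,220,140,350,220,6,"t30");crop(s,195,170,285,260,7,"s30")
E
```

```text
at [ 608.1 -153.1   25.2] ang -2.14 F [ 0.6 -3.2  3.7] w 9.9 -> shift [-3.000e-01 -1.000e-01 -2.945e+02] turn [ 0.01  0.1  -0.1 ] t 48.7
```

View pics/t30.png

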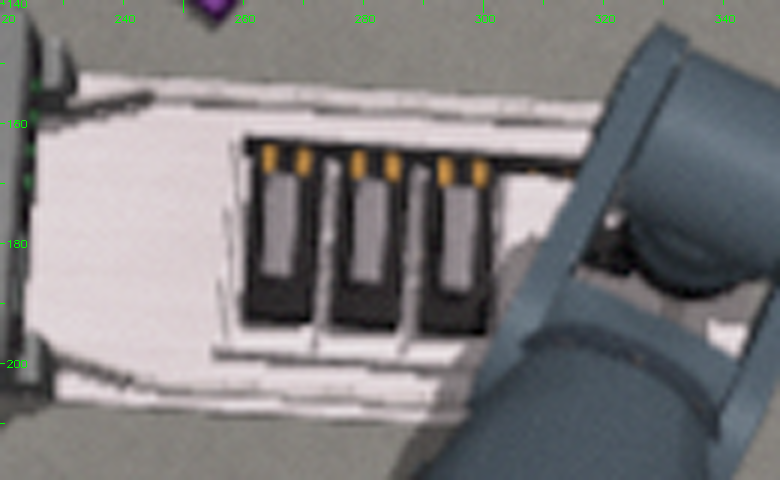

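View pics/s30.png

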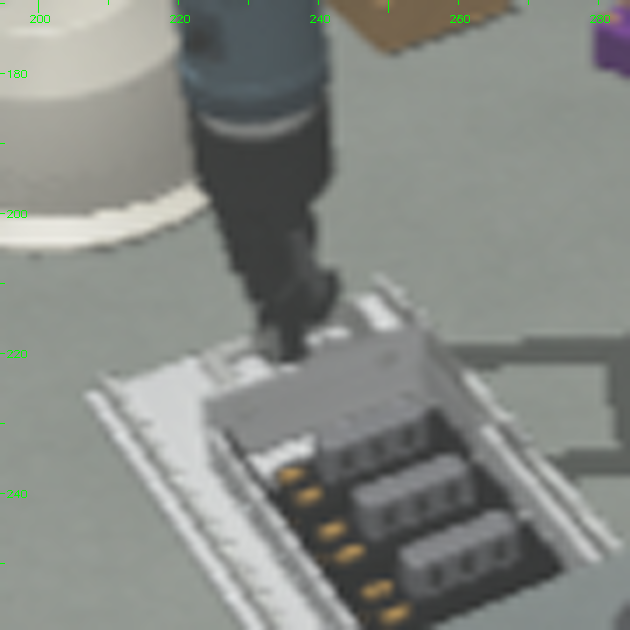

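>>> servo_tool([
  [255,[0,0,-8],[0,0,0]],
  [255,[0,0,-22],[0,0,0]],
  [255,[0,0,-36],[0,0,0]],
  [255,[0,0,-50],[0,0,0]],
  [255,[0,0,-64],[0,0,0]],
  [255,[0,0,-78],[0,0,0]],
  [255,[0,0,-90],[0,0,0]],
  [255,[0,0,-96],[0,0,0]],
])

```text
time_s: 49.7
ee_pos: [611.6, -57.6, 25.2]
tool_rot: [1.235, 1.189, -1.237]
wrist_force: [-0.3, -7.4, 3.8]
width: 0.114
```

```bash
python3 - <<'E'
from h import *
t=cam("top");s=cam("side");go(619,141.2,25,-2.15)
crop(t,200,140,330,220,6,"t31");crop(s,215,180,305,280,7,"s31")
E
```

```text
at [611.6 -56.9  25.2] ang -2.13 F [ 0.4 -3.3  5.6] w 10.0 -> shift [-1.000e-01  0.000e+00 -1.983e+02] turn [ 0.02  0.07 -0.08] t 49.8
```

View pics/t31.png

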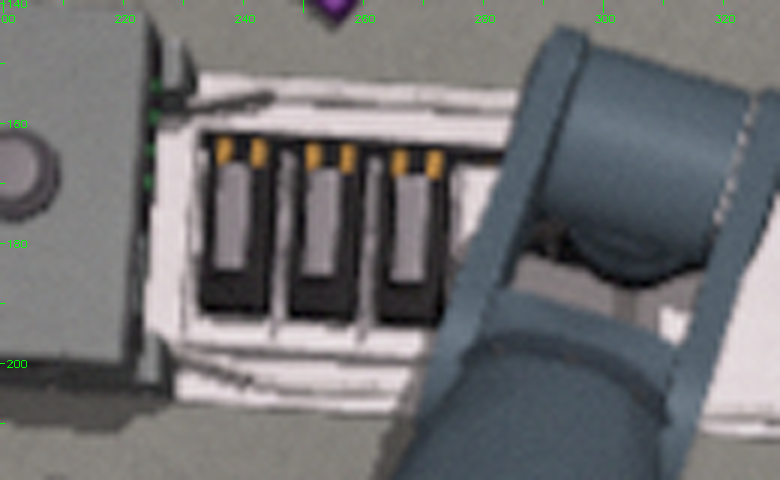

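>>> servo_tool([
  [255,[0,0,-7],[0,0,0]],
  [255,[0,0,-14],[0,0,0]],
  [255,[0,0,-21],[0,0,0]],
  [255,[0,0,-28],[0,0,0]],
  [255,[0,0,-35],[0,0,0]],
  [255,[0,0,-42],[0,0,0]],
  [255,[0,0,-49],[0,0,0]],
  [255,[0,0,-54],[0,0,0]],
])

```text
time_s: 50.8
ee_pos: [613.6, -4.0, 25.2]
tool_rot: [1.236, 1.189, -1.237]
wrist_force: [-0.4, -7.9, 5.0]
width: 0.116
```

>>> servo_tool([
  [255,[0,0,-7],[0,0,0]],
  [255,[0,0,-14],[0,0,0]],
  [255,[0,0,-21],[0,0,0]],
  [255,[0,0,-28],[0,0,0]],
  [255,[0,0,-35],[0,0,0]],
  [255,[0,0,-42],[0,0,0]],
  [255,[0,0,-49],[0,0,0]],
  [255,[0,0,-54],[0,0,0]],
])

```text
time_s: 51.8
ee_pos: [615.6, 49.9, 25.2]
tool_rot: [1.236, 1.189, -1.237]
wrist_force: [-1.1, -7.8, 6.2]
width: 0.118
```

```bash
python3 - <<'E'
from h import *
t=cam("top");s=cam("side");go(619,141.2,25,-2.15)
crop(t,200,140,330,220,6,"t32");crop(s,215,180,305,280,7,"s32")
E
```

```text
at [615.6  50.5  25.2] ang -2.14 F [ 0.1 -4.6  5.7] w 10.1 -> shift [  0.   -0.  -90.8] turn [ 0.01  0.09 -0.06] t 51.9
```

View pics/t32.png

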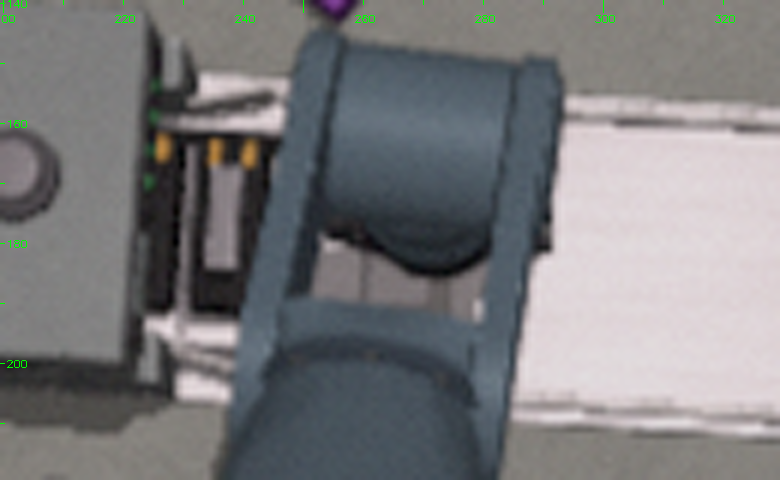

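View pics/s32.png

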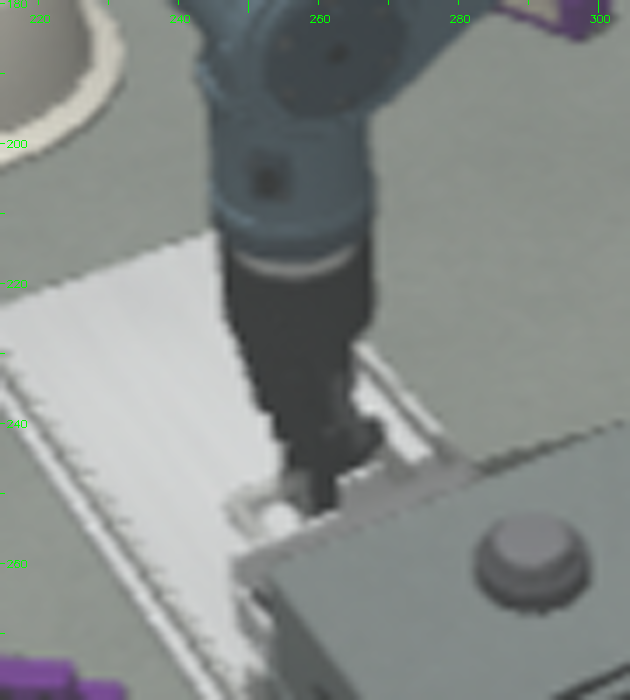

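>>> servo_tool([
  [255,[0,0,-7],[0,0,0]],
  [255,[0,0,-17],[0,0,0]],
  [255,[0,0,-27],[0,0,0]],
  [255,[0,0,-37],[0,0,0]],
  [255,[0,0,-47],[0,0,0]],
  [255,[0,0,-57],[0,0,0]],
  [255,[0,0,-67],[0,0,0]],
  [255,[0,0,-76],[0,0,0]],
])

```text
time_s: 52.9
ee_pos: [618.5, 125.8, 25.2]
tool_rot: [1.235, 1.189, -1.238]
wrist_force: [-0.6, -10.0, 6.0]
width: 0.117
```

>>> servo_tool([
  [255,[0,0,-2],[0,0,0]],
  [255,[0,0,-4],[0,0,0]],
  [255,[0,0,-6],[0,0,0]],
  [255,[0,0,-8],[0,0,0]],
  [255,[0,0,-9],[0,0,0]],
  [255,[0,0,-10],[0,0,0]],
  [255,[0,0,-10],[0,0,0]],
  [255,[0,0,-10],[0,0,0]],
])

```text
time_s: 53.9
ee_pos: [618.8, 135.6, 25.2]
tool_rot: [1.235, 1.189, -1.238]
wrist_force: [-0.8, -7.9, 5.8]
width: 0.12
```

>>> servo_tool([
  [255,[0,0,-1],[0,0,0]],
  [255,[0,0,-2],[0,0,0]],
  [255,[0,0,-3],[0,0,0]],
  [255,[0,0,-4],[0,0,0]],
  [255,[0,0,-5],[0,0,0]],
  [255,[0,0,-5],[0,0,0]],
  [255,[0,0,-5],[0,0,0]],
  [255,[0,0,-5],[0,0,0]],
])

```text
time_s: 54.9
ee_pos: [619.0, 140.5, 25.2]
tool_rot: [1.235, 1.189, -1.238]
wrist_force: [-0.3, -8.6, 7.0]
width: 0.121
```

>>> servo_tool([
  [255,[0,0,-0.5],[0,0,0]],
  [255,[0,0,-1],[0,0,0]],
  [255,[0,0,-1.5],[0,0,0]],
  [255,[0,0,-2],[0,0,0]],
  [255,[0,0,-2.5],[0,0,0]],
  [255,[0,0,-3],[0,0,0]],
  [255,[0,0,-3],[0,0,0]],
  [255,[0,0,-3],[0,0,0]],
])

```text
time_s: 55.9
ee_pos: [619.1, 141.6, 25.2]
tool_rot: [1.233, 1.187, -1.239]
wrist_force: [-1.1, -15.4, 8.6]
width: 0.114
```

>>> servo_tool([
  [255,[0,0,-0.5],[0,0,0]],
  [255,[0,0,-1],[0,0,0]],
  [255,[0,0,-1.5],[0,0,0]],
  [255,[0,0,-1.5],[0,0,0]],
  [255,[0,0,-1.5],[0,0,0]],
  [255,[0,0,-1.5],[0,0,0]],
  [255,[0,0,-1.5],[0,0,0]],
  [255,[0,0,-1.5],[0,0,0]],
])

```text
time_s: 56.9
ee_pos: [619.1, 141.7, 25.2]
tool_rot: [1.232, 1.186, -1.241]
wrist_force: [-2.6, -20.8, 8.6]
width: 0.116
```

```bash
python3 - <<'E'
from h import *
t=cam("top");s=cam("side");go(619,141.2,25,-2.15)
crop(t,190,140,320,220,6,"t33");crop(s,215,180,305,280,7,"s33")
E
```

```text
at [619.1 141.7  25.2] ang -2.17 F [ -1.6 -20.2   8.9] w 9.9 -> shift [ 0.2 -0.1  0.5] turn [-0.02  0.4   0.02] t 57.0
```

View pics/t33.png

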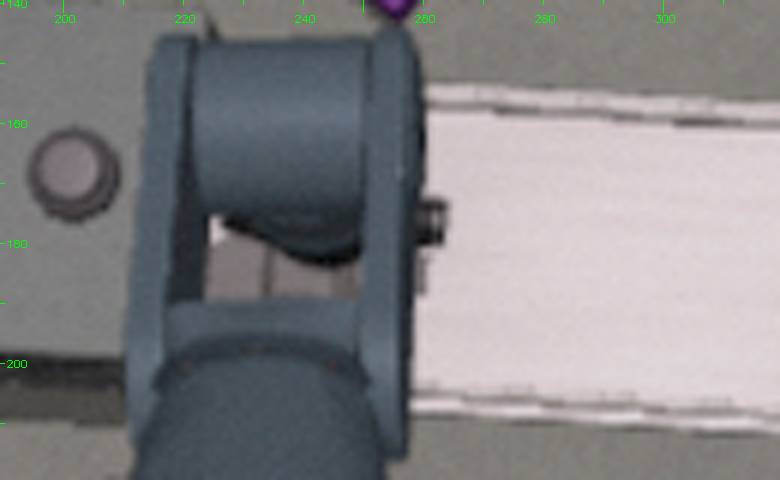

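View pics/s33.png

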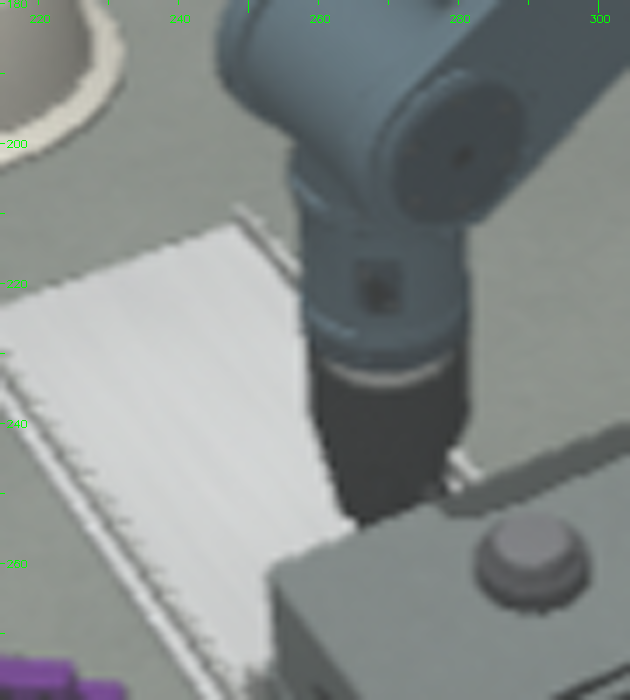

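>>> servo_tool([
  [255,[0,0,1],[0,0,0]],
  [255,[0,0,1.5],[0,0,0]],
  [200,[0,0,2],[0,0,0]],
  [150,[0,0,2.5],[0,0,0]],
  [150,[0,0,2.5],[0,0,0]],
  [150,[0,0,2.5],[0,0,0]],
  [150,[0,0,2.5],[0,0,0]],
  [150,[0,0,2.5],[0,0,0]],
])

```text
time_s: 58.0
ee_pos: [618.5, 144.6, 24.6]
tool_rot: [1.237, 1.191, -1.237]
wrist_force: [-0.5, 0.5, 0.8]
width: 0.413
```

>>> servo_tool([
  [150,[-15,0,2.5],[0,0,0]],
  [150,[-35,0,2.5],[0,0,0]],
  [150,[-60,0,2.5],[0,0,0]],
  [150,[-90,0,20],[0,0,0]],
  [150,[-130,0,60],[0,0,0]],
  [150,[-170,0,110],[0,0,0]],
  [150,[-200,0,160],[0,0,0]],
  [150,[-220,0,210],[0,0,0]],
])

```text
time_s: 59.0
ee_pos: [611.3, -67.2, 249.1]
tool_rot: [1.238, 1.186, -1.233]
wrist_force: [0.5, -0.0, -0.5]
width: 0.411
```

```bash
python3 - <<'E'
from h import *
t=cam("top","top34");s=cam("side","side34");go(626,276,215,-2.15)
crop(t,150,130,280,220,6,"t34");crop(s,215,210,335,310,6,"s34")
E
```

```text
at [612.2 -70.9 250.1] ang -2.44 F [0.3 0.6 0.9] w 35.0 -> shift [  33.7   -1.3 -347.3] turn [-0.29  0.22 -0.45] t 59.1
```

View pics/t34.png

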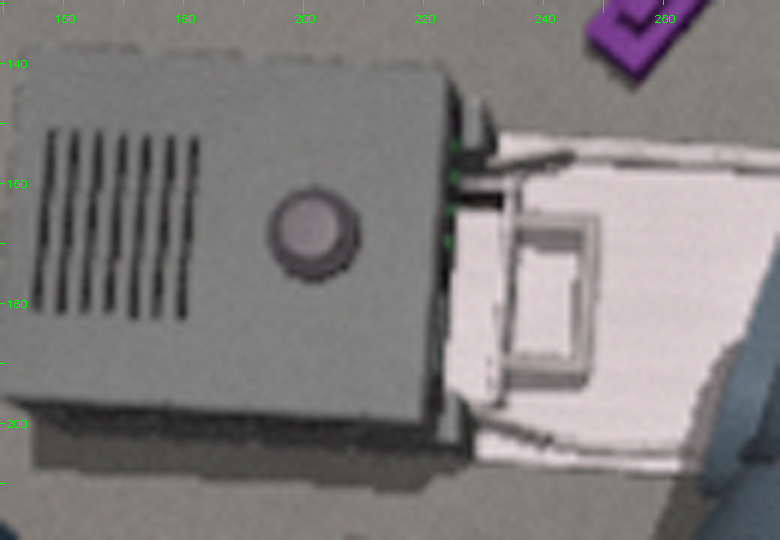

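View pics/s34.png

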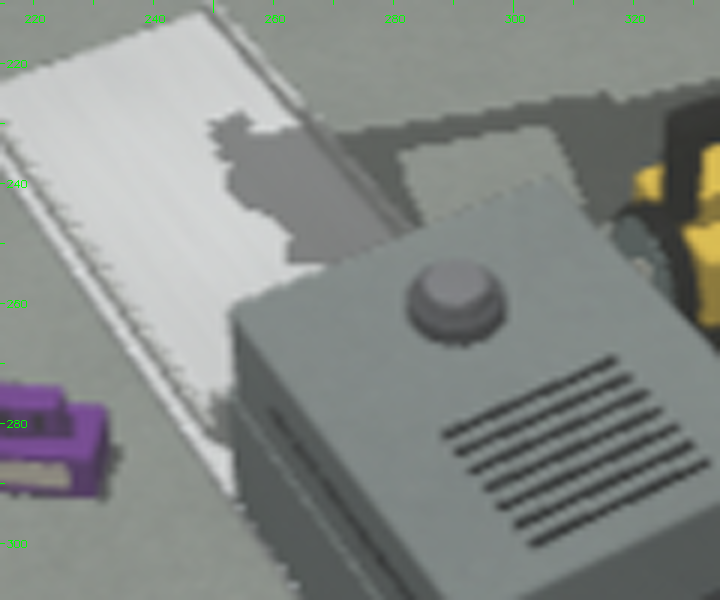

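View pics/top34.png

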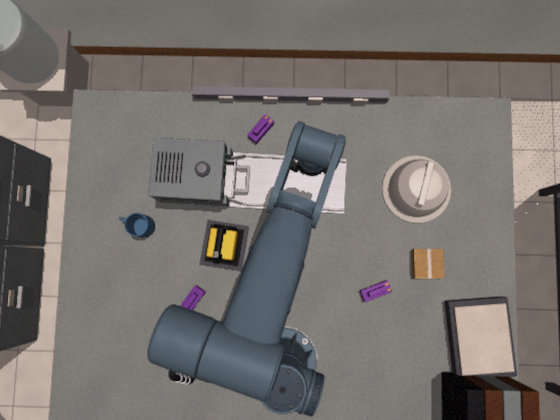

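```bash
python3 - <<'E'
from h import *
t=cam("top");s=cam("side")
print("btn",tri(t,(201.25,167.9),s,(290.4,257.1)))
for z in (179,185,190): print(onz(t,201.25,167.9,z))
px=lambda X,Y:(150+X/6-.42,130+Y/6-.42)
print("handle",(onz(t,*px(592,222),48)+onz(t,*px(585,368),48))/2)
hsv=cv2.cvtColor(t["image"],cv2.COLOR_RGB2HSV)
m=cv2.inRange(hsv,(20,120,100),(35,255,255))
ys,xs=np.nonzero(m[215:275,195:250]); r=cv2.minAreaRect(np.c_[xs+195,ys+215].astype(np.float32));print("lamp",r,onz(t,*r[0],91))
go(625,277,220,-2.15)
E
```

```text
btn (array([627.75803574, 276.63813309, 182.08477841]), np.float64(4.975141539023062))
[626.32184993 278.64130436 179.        ]
[625.13648164 277.50995174 185.        ]
[624.14867472 276.56715788 190.        ]
handle [617.58859967 139.77019948  48.        ]
lamp ((221.16183471679688, 243.44796752929688), (27.066179275512695, 29.87923812866211), 8.746162414550781) [388.80384935 217.37070939  91.        ]
at [611.  -66.4 246.7] ang -2.28 F [ 0.8  0.6 -0.7] w 34.8 -> shift [ 2.660e+01  3.000e-01 -3.437e+02] turn [-0.13  0.02 -0.16] t 59.2
```

>>> servo_tool([
  [255,[0,0,-40],[0,0,0]],
  [255,[0,0,-90],[0,0,0]],
  [255,[0,0,-140],[0,0,0]],
  [255,[0,0,-190],[0,0,0]],
  [255,[10,0,-240],[0,0,0]],
  [255,[20,0,-290],[0,0,0]],
  [255,[26,0.5,-330],[0,0,0]],
  [255,[26,0.5,-344],[0,0,0]],
])

```text
time_s: 60.2
ee_pos: [621.9, 282.2, 217.3]
tool_rot: [1.232, 1.195, -1.235]
wrist_force: [-0.5, -0.3, -0.1]
width: -0.002
```

>>> servo_tool([
  [255,[4,0,0],[0,0,0]],
  [255,[8,0,0],[0,0,0]],
  [255,[12,0,0],[0,0,0]],
  [255,[16,0,0],[0,0,0]],
  [255,[18,0,0],[0,0,0]],
  [255,[20,0,0],[0,0,0]],
  [255,[20,0,0],[0,0,0]],
  [255,[20,0,0],[0,0,0]],
])

```text
time_s: 61.2
ee_pos: [624.1, 278.4, 198.7]
tool_rot: [1.237, 1.191, -1.236]
wrist_force: [0.3, 0.9, -0.6]
width: 0.002
```

```bash
python3 - <<'E'
from h import *
t=cam("top");s=cam("side");go(625.7,277.8,180,-2.15)
crop(t,150,130,280,220,6,"t35");crop(s,245,190,335,290,7,"s35")
E
```

```text
at [624.1 278.5 198.7] ang -2.13 F [ 0.2 -0.9 -0.2] w 0.2 -> shift [18.7  1.6  0.6] turn [ 0.02 -0.   -0.01] t 61.3
```

View pics/s35.png

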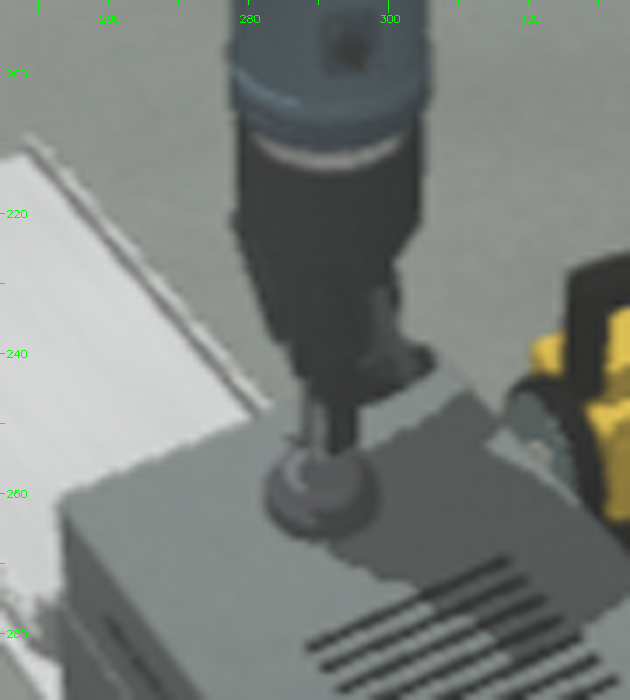

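Aligned; descend slowly, adjusting x by +1.6.

>>> servo_tool([
  [255,[1,1.5,0],[0,0,0]],
  [255,[3,1.5,0],[0,0,0]],
  [255,[5,1.5,0],[0,0,0]],
  [255,[7,1.5,0],[0,0,0]],
  [255,[9,1.5,0],[0,0,0]],
  [255,[11,1.5,0],[0,0,0]],
  [255,[12,1.5,0],[0,0,0]],
  [255,[12,1.5,0],[0,0,0]],
])

```text
time_s: 62.3
ee_pos: [625.5, 278.3, 186.9]
tool_rot: [1.237, 1.191, -1.237]
wrist_force: [-1.3, 0.2, 2.5]
width: -0.005
```

>>> servo_tool([
  [255,[0.5,0,0],[0,0,0]],
  [255,[1,0,0],[0,0,0]],
  [255,[1.5,0,0],[0,0,0]],
  [255,[2,0,0],[0,0,0]],
  [255,[2.5,0,0],[0,0,0]],
  [255,[3,0,0],[0,0,0]],
  [255,[3.5,0,0],[0,0,0]],
  [255,[3.5,0,0],[0,0,0]],
])

```text
time_s: 63.3
ee_pos: [625.5, 278.3, 183.1]
tool_rot: [1.237, 1.191, -1.237]
wrist_force: [-1.6, -0.6, 4.1]
width: 0.004
```

>>> servo_tool([
  [255,[0.5,0,0],[0,0,0]],
  [255,[1,0,0],[0,0,0]],
  [255,[1.5,0,0],[0,0,0]],
  [255,[2,0,0],[0,0,0]],
  [255,[2,0,0],[0,0,0]],
  [255,[2,0,0],[0,0,0]],
  [255,[2,0,0],[0,0,0]],
  [255,[2,0,0],[0,0,0]],
])

```text
time_s: 64.3
ee_pos: [625.6, 278.4, 183.0]
tool_rot: [1.237, 1.191, -1.236]
wrist_force: [-6.1, -2.8, 12.3]
width: 0.002
```

>>> servo_tool([
  [255,[0.7,0,0],[0,0,0]],
  [255,[1,0,0],[0,0,0]],
  [255,[1,0,0],[0,0,0]],
  [255,[1,0,0],[0,0,0]],
  [255,[1,0,0],[0,0,0]],
  [255,[1,0,0],[0,0,0]],
  [255,[1,0,0],[0,0,0]],
  [255,[1,0,0],[0,0,0]],
])

```text
time_s: 65.3
ee_pos: [625.6, 278.4, 182.9]
tool_rot: [1.237, 1.191, -1.236]
wrist_force: [-8.4, -2.3, 16.6]
width: 0.002
```

>>> servo_tool([
  [255,[-5,0,0],[0,0,0]],
  [255,[-15,0,0],[0,0,0]],
  [255,[-30,0,0],[0,0,0]],
  [255,[-50,0,20],[0,0,0]],
  [255,[-60,0,60],[0,0,0]],
  [255,[-60,0,110],[0,0,0]],
  [255,[-60,0,160],[0,0,0]],
  [255,[-60,-20,210],[0,0,0]],
])

```text
time_s: 66.3
ee_pos: [598.1, 66.0, 241.4]
tool_rot: [1.238, 1.189, -1.236]
wrist_force: [0.6, -1.0, 0.3]
width: 0.002
```

>>> servo_tool([
  [255,[0,-30,50],[0,0,0]],
  [255,[0,-60,100],[0,0,0]],
  [255,[0,-90,150],[0,0,0]],
  [255,[0,-120,200],[0,0,0]],
  [255,[0,-150,250],[0,0,0]],
  [255,[0,-150,260],[0,0,0]],
  [255,[0,-150,260],[0,0,0]],
  [255,[0,-150,260],[0,0,0]],
])

```text
time_s: 67.3
ee_pos: [438.5, -184.3, 240.4]
tool_rot: [1.236, 1.192, -1.236]
wrist_force: [-0.3, 0.3, -0.6]
width: 0.001
```

```bash
python3 - <<'E'
from h import *
t=cam("top","top36");s=cam("side","side36");go(625.7,277.8,180,-2.15)
crop(t,150,130,280,220,6,"t36");crop(t,190,210,260,280,8,"t36b")
hsv=cv2.cvtColor(t["image"],cv2.COLOR_RGB2HSV)
m=cv2.inRange(hsv,(20,120,100),(35,255,255))
ys,xs=np.nonzero(m[215:275,195:250]); r=cv2.minAreaRect(np.c_[xs+195,ys+215].astype(np.float32));print("lamp",r,onz(t,*r[0],91))
E
```

```text
at [ 438.6 -184.   240.1] ang -2.03 F [-0.7  0.6  1.3] w 0.1 -> shift [  60.2  170.7 -468.1] turn [ 0.12 -0.01 -0.  ] t 67.4
lamp ((221.16183471679688, 243.44796752929688), (27.066179275512695, 29.87923812866211), 8.746162414550781) [388.80384935 217.37070939  91.        ]
```

View pics/top36.png

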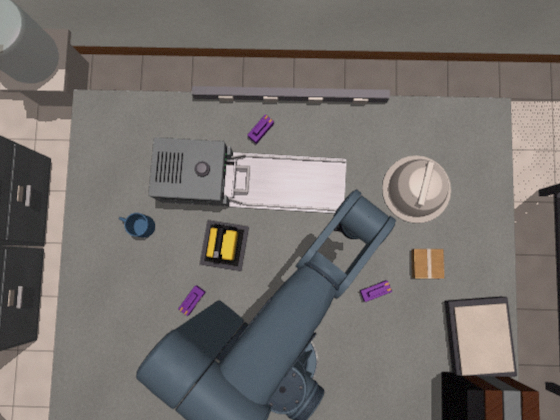

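View pics/t36.png

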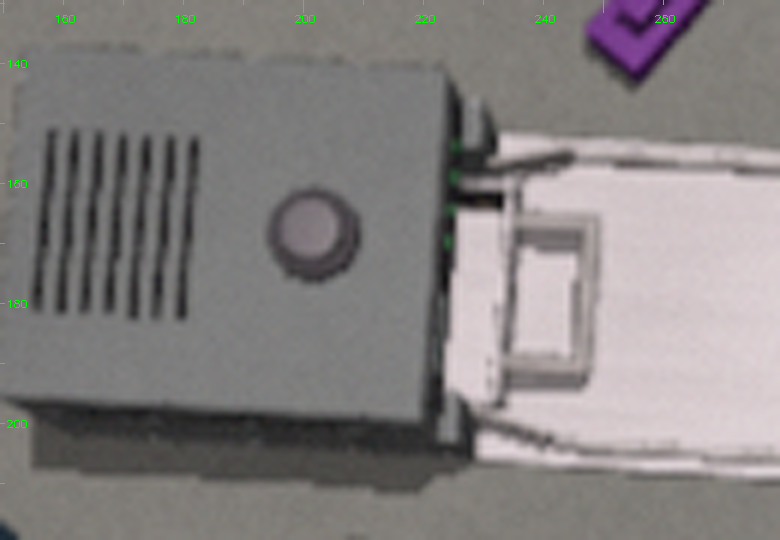

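View pics/side36.png

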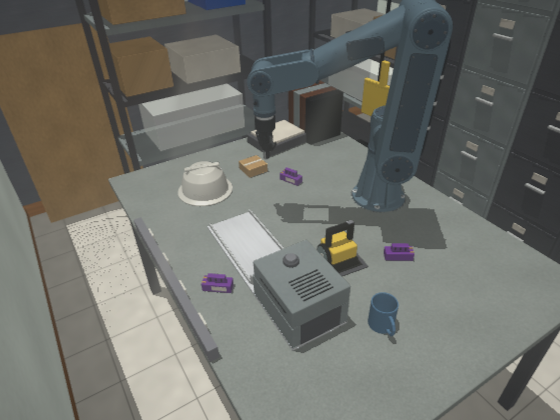

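```bash
python3 -c "
from station import *
print(job_done())"
```

```text
the job is handed in; nothing more can be done
None
```

I did the job in the order asked and handed it in at about 67 s. The station reports no verdict.

- **Lamp:** I carried it by its handle to the charging plate, where it stands upright. It measured about 3 mm off the plate's centre, and it had not moved at the last look. I never saw the knock that might have come.
- **Packs:** Three black packs were present, and each lies in its own lane, with one lane left empty. The purple look-alikes were left alone. I pushed each pack until the tray began to shift with it. From the top camera, the first two sit at y = -3.8 in the tray's frame, where touching the bar is -4. The third I judged by push force and picture only.
- **One setback:** The second pack first landed on a rib and met 37 N. I lifted it, moved it 2.3 mm and it then went in freely.
- **Tray:** I straightened it and slid it in until it met a hard stop (about 20 N, less than 0.2 mm further movement). The handle was then at y = 141.7 mm; the expected home position was 141.2. The camera gave 139.8 after release, within its error. The packs cannot be seen inside the bay, so their contact after the slide was not rechecked.
- **Start button:** I pressed it about 6 mm until it bottomed (17 N on the tool), then let it spring back. Nothing visible confirmed that charging started.

At the end the gripper was empty and clear of everything. The hard hat, mug and carton looked unmoved in the final pictures, which show no black pack left on the bench.

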